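Turn the handcart wheel to bring its valve upright for the pump

TASK

The stall's handcart wheel sits on its axle in the bench stand, waiting for air. With a fingertip, push it round by its spokes, one after another as needed, until the valve is at the very bottom of the rim and its stem points straight up at the hub, ready for the pump, and leave it standing still. Push gently and only on the spokes: never grip one, keep your fingers off the dirty tyre and the soft valve stem, and leave the stand and everything else on the bench where it is.

Things in the scene. Friction and masses are not known exactly. Their poses are not given: they have to be found in the camera images.
- stand: Loose 5.5 kg steel bench stand, base plate 180 (x) by 280 mm (y); origin under the plate's centre. Its x axis runs along the wheel's axle, away from the robot within about 15 degrees; y lies in the wheel's plane. Two upside-down V legs, at x = -50 and +50 mm, run from the axle down to y = -108 and +108 mm; axle and nuts end at x = -64 and +64 mm. Slides or tips if pushed with over some 25 N.
- hub (a point): Centre of the wheel, on the level axle, 180 mm above the table. The wheel stands upright; its hub has 23 mm radius and is 72 mm long along the axle; its aluminium rim lies between 92 and 106 mm radius and is 32 mm thick.
- wheel (a joint): Turn of the wheel about the stand's x axis, rad, no end stops; growing values carry the top of the wheel to the right as seen from the robot (towards the stand's -y). At 0 or any number of whole turns the valve is at the bottom, stem straight up. Starts at 2.0 to 4.3. Stiff bush: it stays where it is left, does not coast, and takes about 4 N at 60 mm radius to turn.
- spokes: The five straight bare aluminium spokes, 72 degrees apart; origin at the hub centre, turns with the wheel. At wheel = 0 one points straight up. Each is 15 mm wide, from the hub to the rim. Its robot-side face stands before the wheel's centre plane by 31 mm at the hub, 23 mm at 60 mm radius, 17 mm at the rim, so a fingertip in the gap beside it can push it sideways.
- tyre: Black tyre of the wheel, outside diameter 297 mm, 45 mm thick (22 mm to either side of the wheel's centre plane), inner radius 104 mm; origin at the hub centre, turns with the wheel. Keep off.
- valve: Valve stem, 11 mm thick black rubber with a brass cap, 41 mm long, in the wheel's centre plane, midway between two spokes. Origin at its root on the rim, 93 mm from the hub centre; z points along the stem to the hub, and is straight up when the job is done. Keep off.
- valve_tip (a point): Free end of the valve stem, 52 mm from the hub centre; its z axis points along the stem towards the hub.
- cream_jar: Closed blue and yellow jar, 72 mm across, 62 mm high, before the stand on its left; origin under its centre. Leave alone.
- polish_tin: Flat tin, 94 mm across, 28 mm high, right beside the stand's base plate; origin under its centre. Leave alone.
- open_jar: Open blue jar, 68 mm across, 44 mm high, beyond the stand; origin under its centre. Leave alone.
- jar_lid: Blue lid, 72 mm across, 16 mm high, beyond the stand; origin under its centre. Leave alone.
- brush: Shoe brush, 150 by 52 mm, 44 mm high, beyond the stand; origin under its centre. Leave alone.
- spanner: Steel spanner, 190 mm long, flat on the bench, to the right of the stand; origin under its middle. Leave alone.
- shoe: Black slip-on shoe, 300 mm long, 85 mm high, left of the stand; origin under its centre. Leave alone.
- pump: Hand pump lying on the bench, 370 mm long, 35 mm high, handle 110 mm wide, far right; origin under its barrel. Leave alone.

How it is judged:
By the outcome, as a careful person would: the job done as asked, in the order asked, and still so for the second after the job is handed in, with the robot touching nothing.
It also fails if it takes over 61 s, if anything falls off the work surface, if the arm or the gripper's body presses on something with over 40 N, if the wrist force passes 120 N, or if a joint passes its speed limit or range.

ROBOT

A 7-joint arm with a two-finger parallel gripper is mounted at the origin on the work surface. World frame = base frame: x ahead of the robot, y to its left, z up, the work surface at z = 0. Lengths are in mm, angles in rad, forces in N, time in s.
With the tool pointing down it reaches from about 400 to 875 mm from the base axis. Payload 4.4 kg.
Tool frame: the origin (TCP) lies where the fingers leave the gripper's body, on its centre line; the fingertips stand 73 mm ahead of it and the grasp point (between the pads) lies 54 mm ahead of it; z points along the fingers, y is the line along which they close (so a half turn about z gives the same grasp; the last joint's range is limited). The gripper opens to 85 mm and grips with 20 to 120 N. Pads are 22 mm wide; open, the fingers measure 114 mm over their backs; the gripper's body (76 mm by 85 mm) begins 54 mm behind the grasp point. The pads swing forward as they close: fully open they stand 13 mm farther back than shut.
Start: joints at [1.153, 0.628, 0.038, 1.517, -0.027, 0.996, -0.02], TCP at [224.007, -610.195, 303.913] pointing down, gripper open.
Joint ranges: [-3.06, 3.06], [-0.37, 2.12], [-1.25, 1.32], [0.18, 2.47], [-1.1, 4.24], [0.23, 1.98], [-2.94, 2.94]. Speed limits (rad/s): [2.57, 2.57, 3.14, 3.14, 3.14, 3.14, 3.14].

INTERFACE

Orientations are given as [roll, pitch, yaw] about the fixed x, y, z axes, in that order (R = Rz(yaw) Ry(pitch) Rx(roll)).
In Python, from cell import ctrl gives the robot as it stands.
- The arm moves only by the tool send_rows, never from a script. Its argument "rows" is a list that holds one entry, the list of rows, each a list of 6 numbers: the shift along the tool's x, y, z in cm, then the turn, a rotation vector about the tool's x, y, z in rad. In form: [[[tx, ty, tz, wx, wy, wz], ...]]. A call has 1 to 10 rows; each row is the pose to reach, as a shift and turn from the pose commanded when the call began, along the tool's axes at that moment; what a row does not reach only later rows make up. A row lasts 1/10 s, in which the tool goes at most 50 mm and 8.59 degrees, less where a joint would pass 70% of its speed; a pose out of reach is approached as far as the arm can. A call with a gripper value outside its range is refused whole. "grip" is the closure in counts, from 0 (fully open) to 255 (shut), set as the call begins (left out, the last holds). The fingers move at their own pace and stop on an object; the grip force is fixed at half the most. Time passes only in rows, so rows that repeat a pose let the fingers close. It gives the time, the measured TCP pose, the force, the opening and the grip force at its end, in the units of the state.
- ctrl.read_state(): the state, without advancing time (a new reading comes with each control period).
- ctrl.get_image(name): name is "scene" or "top" or "wrist"; returns a dict with "pixels" (420x560x3 uint8, red, green, blue), "fx", "fy", "cx", "cy" (pixels), "extrinsics" (4x4, takes a point from camera to world coordinates); the wrist camera has in their place "mount" (4x4, takes a point from camera to tool coordinates, whose origin is the TCP and whose axes are the flange's). Camera axes: x right, y up, looking along -z (the intrinsics and any distortion apply to the point x, -y, -z); pixel columns grow to the right and rows downward; lengths in mm; the calibration is good to about 2 mm. A picture is of the moment at which its call begins: read the wrist's pose just before it. There is no depth.
- ctrl.finish_job(): hands the job in; it is judged then, once.
The state is a dict: "clock": time; "qpos": joint angles; "qd": joint speeds; "tau": joint torques, N m; "eef_pos": TCP position; "tool_rot": TCP orientation; "force": force on the tool from outside, world axes, zero at the start; "torque": the same for the moment, N m; "width": finger opening in mm; "gripper_force": force on a finger pad.
Only numpy, scipy, OpenCV 4.12 (cv2) and the standard library are available. Lean on these libraries where they do the work, as an engineer would, in place of code of your own. Each camera call takes 0.05 s, during which the arm holds its last target. There are 200 camera calls.

## Working session

There is one attempt and no reset: what is moved stays moved. The work goes in short steps, Python scripts to look and compute and a tool call to move; the robot and the scene stay as the last step left them, time stands still between calls to the robot, and variables do not carry over. Pictures are saved under pics/ and viewed, at most 10 in all, crops included, and the job is handed in when it is done.

Besides the shell and the picture viewer there is one more tool, called by a JSON object that holds its "fn" and its "kwargs". send_rows: Moves the arm, as the interface text tells. Its arguments: {"type":"object","properties":{"rows":{"type":"array","items":{"type":"array","items":{"type":"array","items":{"type":"number"}}}},"grip":{"type":"number"}},"required":["rows"]}

```bash
mkdir -p pics; ls
python3 - <<'E'
from cell import ctrl
import cv2,numpy as np
s=ctrl.read_state();print(s['clock'],s['eef_pos'],s['tool_rot'],s['width'])
ims=[]
for n in("scene","top"):
    i=ctrl.get_image(n);np.savez(f'pics/{n}.npz',**i)
    cv2.imwrite(f'pics/{n}.png',cv2.cvtColor(i['pixels'],cv2.COLOR_RGB2BGR));print(n,i['fx'],i['cx'],i['cy'],i['extrinsics'].round(3).tolist(),[k for k in i])
i=ctrl.get_image("wrist");print(i['mount'],i['fx'],[k for k in i])
E
```

```text
pics
0.0 [ 223.82513531 -609.70206997  302.9894587 ] [-3.13964939e+00  1.78257169e-05  3.51779694e-01] 85.23839192691342
scene 528.4772995918356 283.3960750901777 212.4561765887562 [[0.327, -0.725, 0.607, 1616.917], [0.945, 0.25, -0.21, -406.023], [0.0, 0.642, 0.767, 1460.408], [0.0, 0.0, 0.0, 1.0]] ['pixels', 'fx', 'fy', 'cx', 'cy', 'extrinsics']
top 501.4970273424122 272.2696604256788 210.62975425891423 [[-0.007, 0.988, -0.157, 337.775], [-1.0, -0.011, -0.024, -59.385], [-0.026, 0.157, 0.987, 1501.224], [0.0, 0.0, 0.0, 1.0]] ['pixels', 'fx', 'fy', 'cx', 'cy', 'extrinsics']
[[ 9.90687109e-06  9.65906757e-01  2.58890203e-01  6.54667756e+01]
 [ 9.99999972e-01  5.15397983e-05 -2.30559170e-04 -9.52775746e-01]
 [-2.36041809e-04  2.58890198e-01 -9.65906729e-01 -6.95901523e+01]
 [ 0.00000000e+00  0.00000000e+00  0.00000000e+00  1.00000000e+00]] 294.819515373984 ['pixels', 'fx', 'fy', 'cx', 'cy', 'mount']
```

View pics/scene.png

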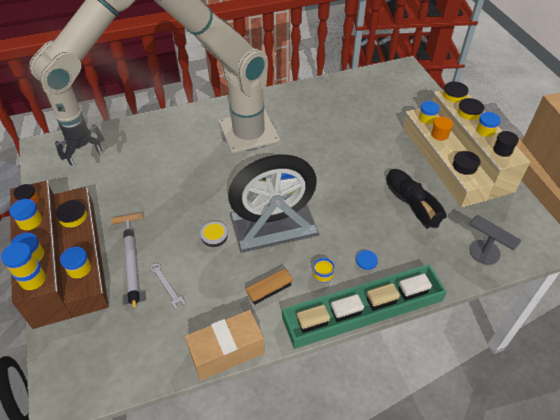

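View pics/top.png

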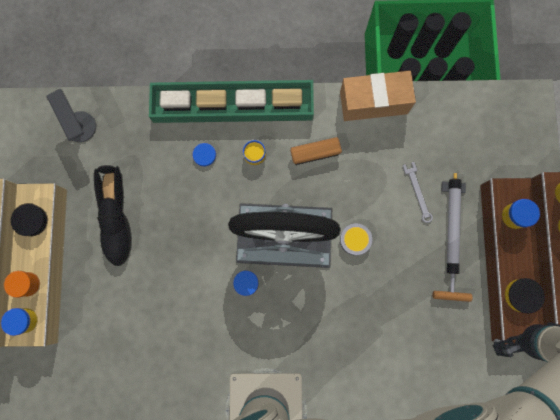

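The scene view shows the wheel from its far side at about (273,190). The top view shows the stand plate with corners near (238,205), (332,208), (330,267) and (236,263), and the cream jar at (246,283) in front on the left. I'll zoom in to get the corners and the wheel's state.

```bash
cat > h.py <<'E'
import numpy as np,cv2
from scipy.spatial.transform import Rotation as Ro
def ray(i,u,v,E=None):
    E=i['extrinsics'] if E is None else E
    d=np.array([(u-i['cx'])/i['fx'],-(v-i['cy'])/i['fy'],-1.]);return E[:3,3],E[:3,:3]@d
def onz(i,u,v,z,E=None):
    o,d=ray(i,u,v,E);return o+d*(z-o[2])/d[2]
def proj(i,p,E=None):
    E=i['extrinsics'] if E is None else E
    c=E[:3,:3].T@(np.asarray(p,float)-E[:3,3]);return np.array([i['cx']-i['fx']*c[0]/c[2],i['cy']+i['fy']*c[1]/c[2]])
E
python3 - <<'E'
import numpy as np,cv2
from h import *
t=np.load('pics/top.npz');s=np.load('pics/scene.npz')
a=cv2.resize(t['pixels'][195:275,225:345],None,fx=5,fy=5,interpolation=cv2.INTER_CUBIC)[:, :]
b=cv2.resize(s['pixels'][145:250,222:327],None,fx=5,fy=5,interpolation=cv2.INTER_CUBIC)
cv2.imwrite('pics/ct.png',a[:,:,::-1]);cv2.imwrite('pics/cs.png',b[:,:,::-1])
for u,v in((240,205),(332,208),(330,267),(236,263)):print(onz(t,u,v,8).round(0))
E
```

```text
[594.  75.   8.]
[ 582. -203.    8.]
[ 405. -192.    8.]
[419.  86.   8.]
```

View pics/ct.png

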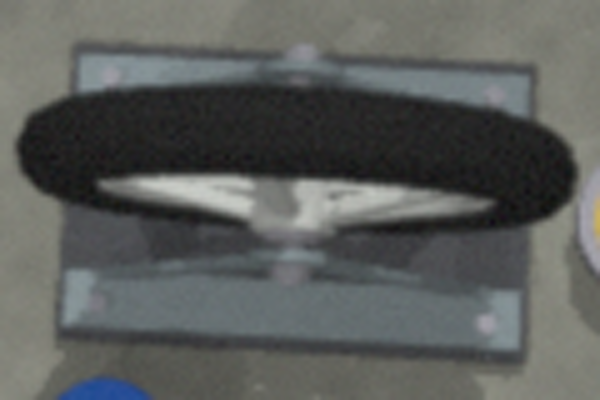

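View pics/cs.png

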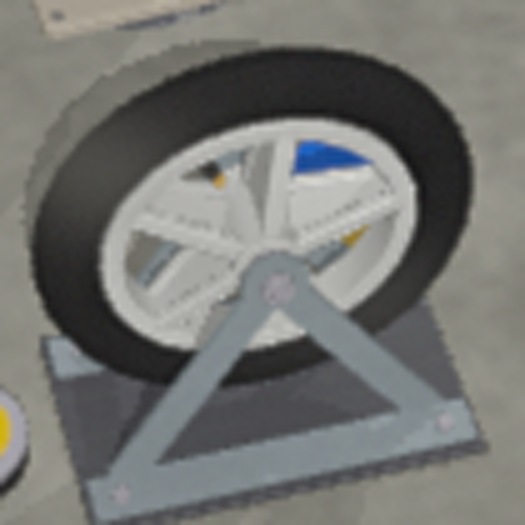

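The stand centre is at about (500,-58) with a yaw of about -0.05 rad. I'll bring the arm up and in front of the wheel, with the tool slanted forward.

```bash
cat >> h.py <<'E'
def go(s,p,rpy):
    R=Ro.from_euler('xyz',s['tool_rot']);T=Ro.from_euler('xyz',rpy)
    d=R.inv().apply(np.asarray(p)-s['eef_pos'])/10;w=(R.inv()*T).as_rotvec()
    return d.round(2).tolist()+w.round(3).tolist()
E
python3 - <<'E'
from cell import ctrl
from h import *
s=ctrl.read_state()
P=np.pi
print(go(s,[230,-500,420],[P,0,.35]));print(go(s,[300,-250,440],[P,-.4,.1]));print(go(s,[330,-60,360],[P,-.9,-.05]))
E
```

```text
[4.36, -10.12, -11.66, -0.001, 0.0, 0.002]
[19.55, -31.18, -13.63, -0.052, 0.398, 0.248]
[28.91, -47.97, -5.61, -0.182, 0.888, 0.374]
```

{"fn": "send_rows", "kwargs": {"rows": [[[4.4, -10, -11.7, 0, 0, 0], [4.4, -10, -11.7, 0, 0, 0], [4.4, -10, -11.7, 0, 0, 0], [4.4, -10, -11.7, 0, 0, 0], [19.5, -31, -13.6, -0.05, 0.4, 0.25], [19.5, -31, -13.6, -0.05, 0.4, 0.25], [19.5, -31, -13.6, -0.05, 0.4, 0.25], [19.5, -31, -13.6, -0.05, 0.4, 0.25], [19.5, -31, -13.6, -0.05, 0.4, 0.25], [19.5, -31, -13.6, -0.05, 0.4, 0.25]]], "grip": 255}}

```text
clock: 1.15
eef_pos: [300.4, -247.1, 439.6]
tool_rot: [-3.139, -0.401, 0.103]
force: [-0.3, -0.5, -0.5]
width: -0.1
gripper_force: 0.0
```

Run:
```python
from cell import ctrl
from h import *
s=ctrl.read_state();P=np.pi
print(go(s,[330,-60,340],[P,-1.0,-.05]))
```

```text
[0.59, -18.27, 11.13, -0.103, 0.598, 0.118]
```

{"fn": "send_rows", "kwargs": {"rows": [[[0.6, -18.3, 11.1, -0.1, 0.6, 0.12], [0.6, -18.3, 11.1, -0.1, 0.6, 0.12], [0.6, -18.3, 11.1, -0.1, 0.6, 0.12], [0.6, -18.3, 11.1, -0.1, 0.6, 0.12], [0.6, -18.3, 11.1, -0.1, 0.6, 0.12], [0.6, -18.3, 11.1, -0.1, 0.6, 0.12], [0.6, -18.3, 11.1, -0.1, 0.6, 0.12], [0.6, -18.3, 11.1, -0.1, 0.6, 0.12]]]}}

```text
clock: 1.95
eef_pos: [348.5, -140.0, 454.7]
tool_rot: [3.14, -0.854, -0.011]
force: [4.1, -34.5, -0.6]
width: 0.2
gripper_force: 0.0
```

```bash
cat >> h.py <<'E'
def wrist(ctrl,name):
    s=ctrl.read_state();i=ctrl.get_image('wrist')
    T=np.eye(4);T[:3,:3]=Ro.from_euler('xyz',s['tool_rot']).as_matrix();T[:3,3]=s['eef_pos']
    i['extrinsics']=T@i['mount'];np.savez(f'pics/{name}.npz',**i)
    cv2.imwrite(f'pics/{name}.png',i['pixels'][:,:,::-1]);return s,i
E
python3 - <<'E'
from cell import ctrl
from h import *
s,i=wrist(ctrl,'w1');print(s['eef_pos'],s['tool_rot'],s['qpos'])
print(proj(i,[500,-58,180]))
E
```

```text
[ 348.5117825  -140.03487537  454.69804354] [ 3.14044499 -0.85416154 -0.01059868] [-0.14476251 -0.25691772  0.58071509  2.4658271  -1.10033598  0.23219731
 -0.0999546 ]
[217.32129769 263.10897485]
```

View pics/w1.png

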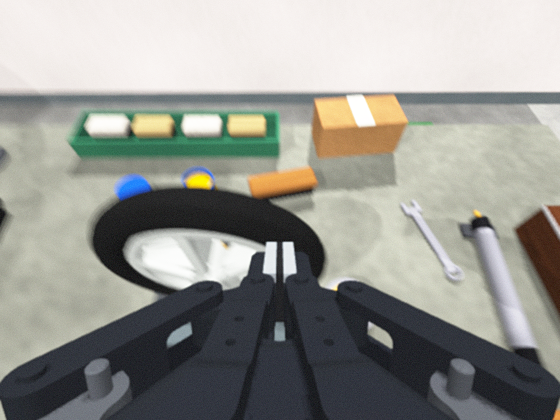

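The picture shows the arm stopped short of its target with q4, q5 and q6 at their limits. The wheel's rim is at about (200,260), and the tyre's right edge is near (320,250). I'll use a steeper tool (pitch -0.7) farther out, which still clears the tyre.

Run:
```python
from cell import ctrl
from h import *
s=ctrl.read_state();P=np.pi;print(s['force'],s['tau'])
print(go(s,[370,-70,390],[P,-.7,-.05]))
```

```text
[-2.80904501  2.34189815 -0.35500119] [  3.6217998    4.04176041   2.41004035 -23.20134401  -1.15941279
  -3.73592645  -0.05321783]
[-3.71, -6.17, 6.01, -0.046, -0.161, 0.038]
```

{"fn": "send_rows", "kwargs": {"rows": [[[-3.7, -6.2, 6, -0.05, -0.16, 0.04], [-3.7, -6.2, 6, -0.05, -0.16, 0.04], [-3.7, -6.2, 6, -0.05, -0.16, 0.04], [-3.7, -6.2, 6, -0.05, -0.16, 0.04], [-3.7, -6.2, 6, -0.05, -0.16, 0.04], [-3.7, -6.2, 6, -0.05, -0.16, 0.04]]]}}

```text
clock: 2.6
eef_pos: [365.5, -80.8, 405.5]
tool_rot: [3.129, -0.679, -0.064]
force: [0.2, 0.2, 0.2]
width: 0.3
gripper_force: 0.0
```

Run:
```python
from cell import ctrl
from h import *
s=ctrl.read_state();P=np.pi;print(s['force'],s['qpos'].round(2),s['eef_pos'],s['tool_rot'])
print(go(s,[410,-60,340],[P,-.7,-.05]))
```

```text
[0.16899715 0.19089183 0.15905445] [ 0.95 -0.13 -0.64  2.47 -1.1   0.23 -0.34] [365.50146736 -80.80393133 405.51879091] [ 3.12923469 -0.67923657 -0.06405087]
[-0.76, -2.46, 7.77, 0.021, 0.021, -0.011]
```

{"fn": "send_rows", "kwargs": {"rows": [[[-0.8, -2.5, 7.8, 0.02, 0.02, -0.01], [-0.8, -2.5, 7.8, 0.02, 0.02, -0.01], [-0.8, -2.5, 7.8, 0.02, 0.02, -0.01], [-0.8, -2.5, 7.8, 0.02, 0.02, -0.01], [-0.8, -2.5, 7.8, 0.02, 0.02, -0.01], [-0.8, -2.5, 7.8, 0.02, 0.02, -0.01]]]}}

```text
clock: 3.2
eef_pos: [369.3, -59.3, 397.4]
tool_rot: [-3.136, -0.657, -0.049]
force: [-0.1, 0.9, 0.6]
width: -0.0
gripper_force: 0.0
```

Run:
```python
from cell import ctrl
from h import *
s,i=wrist(ctrl,'w2');print(s['force'],s['qpos'].round(2),s['eef_pos'],s['tool_rot'])
print(proj(i,[500,-58,180]))
```

```text
[-0.06688628  0.94811081  0.55402435] [ 1.06 -0.13 -0.81  2.47 -1.1   0.23 -0.37] [369.27941099 -59.31622976 397.39065751] [-3.13595401 -0.65733185 -0.04877522]
[274.44179156 215.74858726]
```

View pics/w2.png

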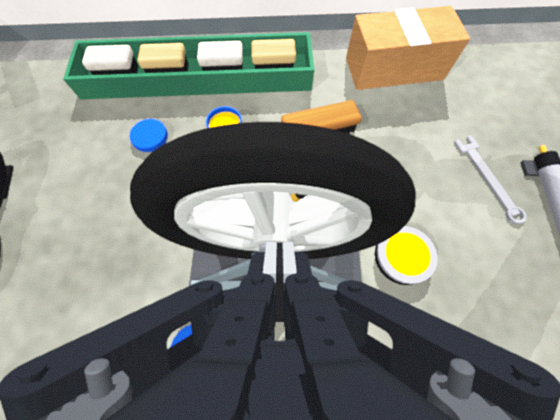

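The picture shows the wheel centred, with the rim at (175–372, 185–252) and the hub at about (275,216), but the arm is at its limits again. I'll fit a kinematic model so I can choose a better wrist branch.

```bash
cat > kin.py <<'E'
import numpy as np,itertools
from scipy.spatial.transform import Rotation as Ro
D=[([1.153,.628,.038,1.517,-.027,.996,-.02],[224.007,-610.195,303.913],[-3.13965,0,.35178]),
([-0.14476251,-0.25691772,0.58071509,2.4658271,-1.10033598,0.23219731,-0.0999546],[348.51,-140.03,454.70],[3.14044,-.85416,-.0106]),
([.95,-.13,-.64,2.47,-1.1,.23,-.34],[365.5,-80.8,405.52],[3.12923,-.67924,-.06405]),
([1.06,-.13,-.81,2.47,-1.1,.23,-.37],[369.28,-59.32,397.39],[-3.13595,-.65733,-.04878])]
Rz=lambda a:Ro.from_euler('z',a);Ry=lambda a:Ro.from_euler('y',a)
def chain(q,s,a,b,c):
    A=Rz(s[0]*q[0]+a)*Ry(q[1]);B=A*Rz(s[1]*q[2]);C=B*Ry(q[3]);E=C*Rz(s[2]*q[4]+c);F=E*Ry(q[5]);return A,B,C,E,F,F*Rz(s[3]*q[6]+b)
E
python3 - <<'E'
from kin import *
from scipy.optimize import least_squares
res=[]
T=[Ro.from_euler('xyz',d[2]) for d in D]
for s in itertools.product((1,-1),repeat=4):
  for x0 in itertools.product((0,1.57,3.14,-1.57),repeat=2):
    f=lambda x:np.concatenate([(chain(d[0],s,x[0],x[1],0)[-1].inv()*t).as_rotvec() for d,t in zip(D,T)])
    r=least_squares(f,x0);res.append((r.cost,s,r.x.round(3).tolist()))
res.sort(key=lambda r:r[0])
for r in res[:4]:print(r)
c,s,x=res[0]
A=[];b=[]
for d in D:
    f=chain(d[0],s,x[0],x[1],0)
    z=np.array([0,0,1]);X=np.array([1,0,0])
    A.append(np.column_stack([z,f[1].apply(z),f[1].apply(X),f[2].apply(z),f[2].apply(X),f[4].apply(z),f[4].apply(X)]));b.append(d[1])
A=np.vstack(A);b=np.concatenate(b);sol=np.linalg.lstsq(A,b,rcond=None);print(sol[0].round(1),(A@sol[0]-b).round(1))
E
```

```text
(np.float64(5.0435163314221854e-05), (-1, -1, -1, -1), [6.283, 1.571])
(np.float64(5.0435163314223914e-05), (-1, -1, -1, -1), [-0.0, 1.571])
(np.float64(5.043516331422427e-05), (-1, -1, -1, -1), [-0.0, 1.571])
(np.float64(5.043516331422438e-05), (-1, -1, -1, -1), [-0.0, 1.571])
[  373.   -302.7   803.    650.9   131.5 -1111.2   296.6] [ 0.4  0.1 -0.  -4.1  6.1 -2.5  2.2 -2.7  0.2  3.2 -2.2  2.3]
```

Run:
```python
from kin import *
s=(-1,)*4
for p7 in (0,1):
  A=[];b=[]
  for d in D:
    f=chain(d[0],s,0,np.pi/2,0)
    z=np.array([0,0,1]);X=np.array([1,0,0]);Y=np.array([0,1,0])
    A.append(np.column_stack([z,f[1].apply(z),f[1].apply(X),f[2].apply(z),f[2].apply(X),f[4].apply(z),f[4].apply(X),f[4].apply(Y)]));b.append(d[1])
  A=np.vstack(A);b=np.concatenate(b)
  x0=np.array([365,395,0,385,0,310,0,0.]);w=np.array([5,5,40,5,40,200,100,100 if p7 else .1])
  M=np.vstack([A/2,np.diag(1/w)]);r=np.concatenate([(b-A@x0)/2,np.zeros(8)])
  x=x0+np.linalg.lstsq(M,r,rcond=None)[0];print(x.round(1),(A@x-b).round(1))
```

```text
[ 3.579e+02  4.003e+02  1.264e+02  4.089e+02  2.920e+01  5.940e+01
  1.980e+01 -1.000e-01] [19.8 12.9 -2.  -4.8  3.8 -0.   2.4 -3.9  0.5  3.8 -3.2  2.7]
[359.4 402.3 145.8 399.2  19.7  62.8  32.3 -24.4] [-2.1  2.8 -0.6 -4.4  4.4 -0.6  2.4 -3.6 -0.   3.7 -2.9  2.1]
```

```bash
cat > log.py <<'E'
from cell import ctrl
import json
s=ctrl.read_state();print(json.dumps([s['qpos'].round(4).tolist(),s['eef_pos'].round(1).tolist(),s['tool_rot'].round(4).tolist()]),file=open('log.txt','a'))
print(s['qpos'].round(2))
E
python3 log.py
python3 - <<'E'
from cell import ctrl
from h import *
s=ctrl.read_state();P=np.pi
for p,r in(([450,-100,480],[P,0,0]),([500,-250,430],[P+.4,-.5,0.]),([480,-200,480],[P,.5,.6]),([450,-150,450],[P,-.3,-.6])):
    print(go(s,p,r));s=dict(eef_pos=np.array(p),tool_rot=r)
E
```

```text
[ 1.06 -0.13 -0.81  2.47 -1.1   0.23 -0.37]
[11.59, 3.68, -1.51, 0.01, -0.657, -0.045]
[5.0, 15.0, 5.0, 0.392, 0.493, -0.1]
[0.64, -6.69, -2.98, -0.354, -1.08, -0.423]
[1.74, -5.82, 2.47, 0.123, 0.7, 1.223]
```

{"fn": "send_rows", "kwargs": {"rows": [[[11.6, 3.7, -1.5, 0, -0.66, -0.05], [11.6, 3.7, -1.5, 0, -0.66, -0.05], [11.6, 3.7, -1.5, 0, -0.66, -0.05], [11.6, 3.7, -1.5, 0, -0.66, -0.05], [11.6, 3.7, -1.5, 0, -0.66, -0.05], [11.6, 3.7, -1.5, 0, -0.66, -0.05], [11.6, 3.7, -1.5, 0, -0.66, -0.05], [11.6, 3.7, -1.5, 0, -0.66, -0.05]]]}}

```text
clock: 4.05
eef_pos: [452.7, -99.3, 479.5]
tool_rot: [3.132, 0.006, 0.004]
force: [0.5, 1.1, -0.8]
width: -0.1
gripper_force: 0.0
```

```bash
python3 log.py
```

```text
[ 0.93  0.31 -1.04  1.71  0.29  1.29 -1.74]
```

{"fn": "send_rows", "kwargs": {"rows": [[[5, 15, 5, 0.39, 0.49, -0.1], [5, 15, 5, 0.39, 0.49, -0.1], [5, 15, 5, 0.39, 0.49, -0.1], [5, 15, 5, 0.39, 0.49, -0.1], [5, 15, 5, 0.39, 0.49, -0.1], [5, 15, 5, 0.39, 0.49, -0.1], [5, 15, 5, 0.39, 0.49, -0.1], [5, 15, 5, 0.39, 0.49, -0.1]]]}}

```text
clock: 4.85
eef_pos: [500.9, -248.9, 432.2]
tool_rot: [-2.759, -0.494, 0.013]
force: [-0.2, 0.5, 0.2]
width: 0.0
gripper_force: 0.0
```

```bash
python3 log.py
```

```text
[ 1.45  0.59 -1.21  1.75  0.01  0.85 -1.07]
```

{"fn": "send_rows", "kwargs": {"rows": [[[0.6, -6.7, -3, -0.35, -1.08, -0.42], [0.6, -6.7, -3, -0.35, -1.08, -0.42], [0.6, -6.7, -3, -0.35, -1.08, -0.42], [0.6, -6.7, -3, -0.35, -1.08, -0.42], [0.6, -6.7, -3, -0.35, -1.08, -0.42], [0.6, -6.7, -3, -0.35, -1.08, -0.42], [0.6, -6.7, -3, -0.35, -1.08, -0.42], [0.6, -6.7, -3, -0.35, -1.08, -0.42], [0.6, -6.7, -3, -0.35, -1.08, -0.42], [0.6, -6.7, -3, -0.35, -1.08, -0.42]]]}}

```text
clock: 5.85
eef_pos: [480.6, -198.3, 481.4]
tool_rot: [3.137, 0.509, 0.599]
force: [-0.5, 0.6, 0.1]
width: 0.0
gripper_force: 0.0
```

```bash
python3 log.py
cat > fit.py <<'E'
from kin import *
import json
s=(-1,)*4
z=np.array([0,0,1]);X=np.array([1,0,0]);Y=np.array([0,1,0])
def cols(q):
    f=chain(q,s,0,np.pi/2,0)
    return np.column_stack([z,f[0].apply(Y),f[1].apply(z),f[1].apply(X),f[2].apply(z),f[2].apply(X),f[2].apply(Y),f[4].apply(z),f[4].apply(X),f[4].apply(Y)])
def fit():
    L=[D[0]]+[json.loads(l) for l in open('log.txt')]
    A=np.vstack([cols(l[0]) for l in L]);b=np.concatenate([l[1] for l in L])
    x0=np.array([365,0,395,0,385,0,0,310,0,0.]);w=np.array([30,20,30,40,30,40,20,200,100,100])
    M=np.vstack([A,np.diag(1/w)]);r=np.concatenate([b-A@x0,np.zeros(10)])
    x=x0+np.linalg.lstsq(M,r,rcond=None)[0];return x,A@x-b
def fk(q,x):return cols(q)@x,chain(q,s,0,np.pi/2,0)[-1]
if __name__=='__main__':
    x,r=fit();print(x.round(1),r.round(1))
E
python3 fit.py
```

```text
[ 0.69  0.57 -0.93  1.43  0.64  1.85 -1.22]
[336.4 -12.  556.4   2.5 379.2  -1.3 -14.1 276.9  -0.9  -2.5] [-0.2  0.1 -0.1  0.1 -0.1 -0.1  0.3  0.   0.2 -0.1 -0.1  0.  -0.4  0.2
 -0. ]
```

```bash
sed -i 's/w=np.array(.*$/w=np.array([300,.5,300,.5,300,.5,.5,300,.5,.5])/' fit.py; python3 fit.py
cat > plan.py <<'E'
from fit import *
from scipy.optimize import least_squares
lo=np.array([-3.06,-.37,-1.25,.18,-1.1,.23,-2.94]);hi=np.array([3.06,2.12,1.32,2.47,4.24,1.98,2.94])
x=fit()[0]
def ik(p,rpy,q0,reg=0):
    R=Ro.from_euler('xyz',rpy)
    def f(q):
        P,A=fk(q,x);return np.concatenate([(P-p)/100,(A.inv()*R).as_rotvec(),reg*(q-q0)])
    r=least_squares(f,np.clip(q0,lo+.01,hi-.01),bounds=(lo,hi));return r.cost,r.x
E
python3 - <<'E'
from plan import *
rng=np.random.default_rng(0)
P=np.pi
# finger pushing poses: tip point (wheel coords) r=60 at top; slant sl below horizontal
yaw=-.05
for sl in (.2,.5,.7,.9):
  for flip in (0,1):
    best=[]
    R=Ro.from_euler('xyz',[P,-(P/2-sl),yaw])*Ro.from_euler('z',P*flip)
    tip=np.array([482,-57,240.]);p=tip-73*R.apply([0,0,1])
    for k in range(25):
        c,q=ik(p,R.as_euler('xyz'),lo+rng.random(7)*(hi-lo))
        best.append((c,q))
    best.sort(key=lambda t:t[0]);print(sl,flip,p.round(0),[(round(c,4),q.round(2).tolist()) for c,q in best[:3]])
E
```

```text
[324.8  -5.5 568.4   0.  372.6  -0.6  -7.1 280.1  -2.1  -5.2] [10.1  4.2 -0.8 -0.1 11.4 -0.3 -0.1  4.   0.3  2.1 -0.4  0.6 -0.3  2.
  0.2]
0.2 0 [411. -53. 255.] [(np.float64(0.3591), [1.4, 1.06, -1.11, 2.47, 4.16, 0.33, 1.78]), (np.float64(0.3591), [1.4, 1.06, -1.1, 2.47, 4.16, 0.33, 1.78]), (np.float64(0.3591), [1.4, 1.06, -1.11, 2.47, 4.16, 0.33, 1.78])]
0.2 1 [411. -53. 255.] [(np.float64(0.3591), [1.4, 1.06, -1.11, 2.47, 4.16, 0.33, -1.36]), (np.float64(0.3591), [1.4, 1.06, -1.11, 2.47, 4.16, 0.33, -1.36]), (np.float64(0.3591), [1.4, 1.06, -1.1, 2.47, 4.16, 0.33, -1.36])]
0.5 0 [418. -54. 275.] [(np.float64(0.1558), [0.49, 0.3, -0.27, 2.47, 4.02, 0.23, 0.94]), (np.float64(0.1558), [0.49, 0.3, -0.27, 2.47, 4.02, 0.23, 0.94]), (np.float64(0.1558), [0.49, 0.3, -0.27, 2.47, 4.02, 0.23, 0.94])]
0.5 1 [418. -54. 275.] [(np.float64(0.1558), [0.49, 0.3, -0.27, 2.47, 4.02, 0.23, -2.2]), (np.float64(0.1558), [0.49, 0.3, -0.27, 2.47, 4.02, 0.23, -2.2]), (np.float64(0.1673), [0.96, 0.43, -0.98, 2.47, 2.17, 0.23, -0.42])]
0.7 0 [426. -54. 287.] [(np.float64(0.0548), [0.1, 0.27, 0.12, 2.47, 4.04, 0.23, 0.82]), (np.float64(0.0548), [0.1, 0.27, 0.12, 2.47, 4.04, 0.23, 0.82]), (np.float64(0.0548), [0.1, 0.27, 0.12, 2.47, 4.04, 0.23, 0.82])]
0.7 1 [426. -54. 287.] [(np.float64(0.0548), [0.1, 0.27, 0.12, 2.47, 4.04, 0.23, -2.32]), (np.float64(0.0548), [0.1, 0.27, 0.12, 2.47, 4.04, 0.23, -2.32]), (np.float64(0.0606), [0.83, 0.35, -0.85, 2.47, 2.16, 0.23, -0.49])]
0.9 0 [437. -55. 297.] [(np.float64(0.0048), [-0.12, 0.26, 0.34, 2.47, 3.98, 0.23, 0.83]), (np.float64(0.0063), [0.71, 0.31, -0.73, 2.47, 2.23, 0.23, 2.55]), (np.float64(0.0063), [0.71, 0.31, -0.73, 2.47, 2.23, 0.23, 2.55])]
0.9 1 [437. -55. 297.] [(np.float64(0.0048), [-0.12, 0.26, 0.34, 2.47, 3.98, 0.23, -2.31]), (np.float64(0.0063), [0.71, 0.31, -0.73, 2.47, 2.23, 0.23, -0.59]), (np.float64(0.0063), [0.71, 0.31, -0.73, 2.47, 2.23, 0.23, -0.59])]
```

```bash
sed -i 's/w=np.array(.*$/w=np.array([30,20,30,40,30,40,20,200,100,100])/' fit.py; python3 fit.py
cat >> plan.py <<'E'
C=np.array([500,-58,180.]);W=Rz(-.05)
PTS=np.array([(a,b,c) for a in(-38,38) for b in(-43,43) for c in(0,-50)]+[(88,b,c) for b in(-15,15) for c in(-50,-80)],float)
def tipf(phi,r=57,d=-23):return C+W.apply([d,-r*np.sin(phi),r*np.cos(phi)])
def clear(P,A):
    L=W.inv().apply(P+A.apply(PTS)-C);rr=np.hypot(L[:,1],L[:,2])
    return np.maximum(-26-L[:,0],rr-152),L
def solve(tip,q0,reg=0,pm=.6,ref=None):
    ref=q0 if ref is None else ref
    def f(q):
        P,A=fk(q,x);zt=A.apply([0,0,1]);c,_=clear(P,A)
        n=W.inv().apply(zt)[0]
        return np.concatenate([(P+73*zt-tip)/10,[10*max(0,np.sin(pm)-n)],np.minimum(c,0)/10,2*np.maximum(0,np.r_[lo+.06-q,q-hi+.06]),reg*(q-ref)])
    r=least_squares(f,np.clip(q0,lo+.01,hi-.01),bounds=(lo,hi));return r.cost,r.x
E
cat > s.py <<'E'
from plan import *
rng=np.random.default_rng(1)
for phi in (-1.2,-.6,0,.6,1.2):
    B=sorted([solve(tipf(phi),lo+rng.random(7)*(hi-lo)) for k in range(25)],key=lambda t:t[0])
    print(phi)
    for c,q in B[:4]:
        P,A=fk(q,x);print(round(c,3),q.round(2).tolist(),W.inv().apply(A.as_matrix().T).T[:,2].round(2) if 0 else W.inv().apply(A.apply([0,0,1])).round(2),P.round(0))
E
timeout 500 python3 s.py
```

```text
[336.4 -12.  556.4   2.5 379.2  -1.3 -14.1 276.9  -0.9  -2.5] [-0.2  0.1 -0.1  0.1 -0.1 -0.1  0.3  0.   0.2 -0.1 -0.1  0.  -0.4  0.2
 -0. ]
-1.2
0.0 [-0.47, 0.72, -0.38, 2.41, 1.47, 1.28, -0.56] [ 0.56 -0.64 -0.52] [441.  45. 238.]
0.0 [1.54, 2.06, -1.09, 2.15, -0.82, 0.61, 2.72] [0.56 0.66 0.5 ] [436. -50. 164.]
0.0 [-0.31, 0.76, -0.62, 2.41, 1.46, 1.44, 1.15] [ 0.56 -0.63 -0.53] [441.  45. 239.]
0.0 [-1.08, 2.04, 0.59, 2.08, 1.14, 1.63, 1.71] [ 0.56 -0.24  0.79] [439.  16. 143.]
-0.6
0.0 [-0.8, 1.57, 0.15, 2.18, 1.23, 1.9, 1.36] [ 0.56 -0.59  0.57] [440.  21. 185.]
0.0 [-1.02, 0.82, 0.4, 2.41, 1.44, 0.91, -0.09] [ 0.56 -0.74 -0.36] [440.  31. 254.]
0.0 [-1.14, 2.06, 0.67, 2.15, 1.14, 1.45, -1.33] [ 0.56 -0.28  0.77] [439.  -2. 170.]
0.0 [1.5, 1.4, -1.18, 2.3, -1.04, 0.31, -1.77] [ 0.56  0.82 -0.11] [434. -82. 235.]
0
0.0 [1.49, 1.07, -1.16, 2.31, -1.04, 0.29, 2.66] [ 0.56  0.73 -0.38] [ 433. -108.  265.]
0.0 [1.48, 1.56, -0.96, 2.17, -1.04, 0.77, 2.88] [0.56 0.78 0.26] [ 433. -112.  218.]
0.0 [-0.84, 1.75, 0.37, 2.21, 1.24, 1.79, -0.06] [ 0.56 -0.46  0.68] [438. -21. 187.]
0.0 [1.49, 1.07, -1.16, 2.31, -1.04, 0.29, 1.36] [ 0.56  0.73 -0.38] [ 433. -108.  265.]
0.6
0.0 [-0.42, 1.15, -0.39, 2.41, 1.4, 1.89, 1.24] [ 0.56 -0.83  0.01] [437. -27. 227.]
0.0 [1.53, 1.11, -1.12, 2.24, -0.82, 0.38, -0.33] [ 0.56  0.75 -0.35] [ 432. -142.  252.]
0.0 [-0.57, 1.37, -0.11, 2.33, 1.34, 1.92, -0.59] [ 0.56 -0.77  0.31] [437. -31. 205.]
0.0 [-0.97, 1.85, 0.51, 2.29, 1.3, 1.47, -2.88] [ 0.62 -0.5   0.61] [432. -50. 183.]
1.2
0.0 [1.43, 1.07, -0.84, 2.19, -1.04, 0.63, -0.38] [ 0.57  0.77 -0.3 ] [ 430. -164.  222.]
0.0 [-1.17, 2.05, 0.72, 2.2, 1.15, 1.08, 0.04] [ 0.56 -0.54  0.62] [435. -68. 155.]
0.0 [-0.89, 2.05, 0.59, 2.14, 1.2, 1.57, 0.1] [ 0.57 -0.35  0.74] [434. -82. 146.]
0.0 [1.4, 1.42, -0.7, 2.05, -1.04, 1.06, -1.77] [0.56 0.8  0.21] [ 430. -166.  185.]
```

Run:
```python
from h import *
i=np.load('pics/w2.npz')
print(i['extrinsics'].round(3).tolist())
Wm=Ro.from_euler('z',-.05);C=np.array([500,-58,180.])
pr=lambda d,r,phi:proj(i,C+Wm.apply([d,-r*np.sin(phi),r*np.cos(phi)]))
im=cv2.resize(np.ascontiguousarray(i['pixels'][170:265,160:390,::-1]),None,fx=3.4,fy=5,interpolation=cv2.INTER_CUBIC)
for d,r,c in((-16,92,(0,0,255)),(-36,23,(0,255,0))):
    pts=np.array([(pr(d,r,a)-[160,170])*[3.4,5] for a in np.linspace(-np.pi,np.pi,40)]).astype(int);cv2.polylines(im,[pts],True,c,1)
cv2.imwrite('pics/w2c.png',im)
```

```text
[[-0.045, 0.922, -0.385, 378.019], [-0.999, -0.043, 0.014, -59.146], [-0.004, 0.385, 0.923, 492.22], [0.0, 0.0, 0.0, 1.0]]
```

View pics/w2c.png

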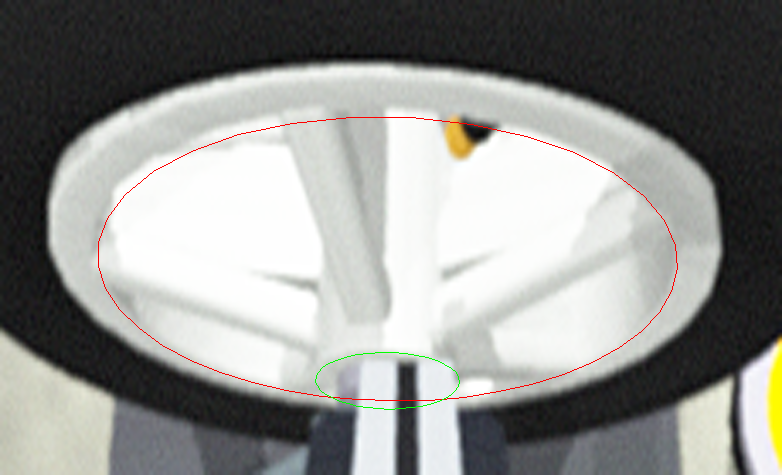

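Run:
```python
from h import *
i=np.load('pics/w2.npz');Wm=Ro.from_euler('z',-.05)
C=np.array([504,-58,180.])
def onw(u,v,d):
    o,r=ray(i,u,v);o=Wm.inv().apply(o-C);r=Wm.inv().apply(r);p=o+r*(d-o[0])/r[0];return np.hypot(p[1],p[2]).round(1),np.degrees(np.arctan2(-p[1],p[2])).round(1)
for n,u,v,d in(('cap',458,135,0),('cap',458,150,0),('blk',480,130,0),('spW',412,250,-22),('spW',412,125,-17),('spG',330,180,-22),('spG',350,280,-22),('L',200,290,-22),('R',560,270,-22)):print(n,onw(160+u/3.4,170+v/5,d))
```

```text
cap (np.float64(47.2), np.float64(27.0))
cap (np.float64(40.9), np.float64(32.1))
blk (np.float64(52.4), np.float64(32.0))
spW (np.float64(35.3), np.float64(12.8))
spW (np.float64(82.9), np.float64(5.3))
spG (np.float64(71.4), np.float64(-11.2))
spG (np.float64(19.8), np.float64(-35.6))
L (np.float64(60.5), np.float64(-81.4))
R (np.float64(57.9), np.float64(66.6))
```

The wheel's rim matches the model. The valve cap sits at about 30° right of the top, so wheel ≈ 3.67 and it needs about 150° of turn to the right. Spokes are at about -78°, -6° and 66°. The plan is two pushes of about 75° each on left-hand spokes, with the finger coming in from the left.

```bash
sed -i 's/^C=np.array.*W=/C=np.array([504,-58,180.]);W=/' plan.py
cat > s2.py <<'E'
from plan import *
rng=np.random.default_rng(2)
out=[]
for dz in(0.,-.25):
  n=.6;zt=W.apply([n,-np.sqrt(1-n*n-dz*dz),dz])
  e=np.cross(zt,[0,0,1.]);e/=np.linalg.norm(e);u=np.cross(e,zt)   # u: up-ish perpendicular
  for t in np.arange(0,2*np.pi,np.pi/4):
    xt=np.cos(t)*u+np.sin(t)*e;R=Ro.from_matrix(np.column_stack([xt,np.cross(zt,xt),zt]));rpy=R.as_euler('xyz')
    B=[]
    for k in range(8):
        c,q=ik(tipf(-.35)-73*zt,rpy,lo+rng.random(7)*(hi-lo))
        if c<1e-6:
            tot=c;Q=[q]
            for ph in(-.8,-1.3,-1.9,9):
                p=tipf(-1.9)-123*zt if ph==9 else tipf(ph)-73*zt
                c,q=ik(p,rpy,q,.02);tot+=c;Q.append(q)
            Q=np.array(Q);B.append((tot,-np.minimum(Q-lo,hi-Q).min(),Q))
    cl=clear(tipf(-.35)-73*zt,R)[0].min(),clear(tipf(-1.9)-73*zt,R)[0].min()
    if B:
        b=min(B,key=lambda b:(b[0]>.02,b[1]));print(dz,round(t,2),rpy.round(2),round(b[0],4),'margin',round(-b[1],2),np.round(cl,0),b[2][[0,-1]].round(2).tolist())
E
timeout 550 python3 s2.py
```

```text
0.0 0.0 [ 2.16 -1.57  0.  ] 0.0 margin 0.1 [6. 6.] [[-0.82, 1.08, 0.04, 2.37, 1.38, 1.48, 1.28], [-0.93, 1.22, -0.04, 2.21, 1.22, 1.51, 1.29]]
0.0 0.79 [-1.57 -0.79 -2.55] 0.0 margin 0.1 [-5. -5.] [[-0.94, 1.1, 0.21, 2.37, 1.39, 1.32, 0.51], [-1.05, 1.23, 0.11, 2.22, 1.2, 1.36, 0.55]]
0.0 1.57 [-1.57  0.   -2.55] 0.0 margin 0.11 [10. 10.] [[-0.62, 1.09, -0.24, 2.36, 1.37, 1.73, -0.33], [-0.75, 1.23, -0.29, 2.21, 1.24, 1.75, -0.35]]
0.0 2.36 [-1.57  0.79 -2.55] 0.0 margin 0.11 [-5. -4.] [[-0.6, 1.09, -0.27, 2.36, 1.37, 1.75, -1.12], [-0.73, 1.24, -0.32, 2.21, 1.24, 1.78, -1.14]]
0.0 3.14 [0.98 1.57 0.  ] 0.0 margin 0.11 [6. 6.] [[-0.61, 1.09, -0.26, 2.36, 1.37, 1.75, -1.9], [-0.74, 1.24, -0.31, 2.21, 1.24, 1.77, -1.93]]
0.0 3.93 [1.57 0.79 0.59] 0.0 margin 0.11 [-5. -5.] [[-0.57, 1.1, -0.31, 2.36, 1.37, 1.8, -2.69], [-0.7, 1.25, -0.36, 2.21, 1.25, 1.82, -2.73]]
0.0 4.71 [1.57 0.   0.59] 0.0001 margin 0.0 [10. 10.] [[-1.27, 1.28, 0.72, 2.38, 1.38, 0.8, 2.94], [-1.12, 1.24, 0.21, 2.22, 1.18, 1.26, 2.94]]
0.0 5.5 [ 1.57 -0.79  0.59] 0.0 margin 0.1 [-5. -4.] [[-0.78, 1.08, -0.02, 2.37, 1.
[... 669 characters left out ...]
14  1.32  2.19] 0.0 margin 0.05 [1. 1.] [[-0.4, 0.92, -0.54, 2.42, 1.42, 1.72, -1.75], [-0.56, 1.07, -0.56, 2.31, 1.31, 1.75, -1.85]]
-0.25 3.93 [1.92 0.75 0.86] 0.0 margin 0.05 [-5. -5.] [[-0.47, 0.9, -0.44, 2.42, 1.43, 1.64, -2.53], [-0.62, 1.05, -0.47, 2.31, 1.31, 1.67, -2.62]]
-0.25 4.71 [1.82 0.   0.62] 0.0 margin 0.0 [4. 4.] [[-0.23, 1.02, -0.82, 2.41, 1.39, 1.97, 2.94], [-0.41, 1.17, -0.8, 2.31, 1.3, 1.98, 2.81]]
-0.25 5.5 [ 1.92 -0.75  0.37] 0.0 margin 0.05 [-4. -4.] [[-0.59, 0.87, -0.26, 2.42, 1.44, 1.5, 2.2], [-0.73, 1.02, -0.31, 2.32, 1.31, 1.53, 2.12]]<sys>:0: UserWarning: Gimbal lock detected. Setting third angle to zero since it is not possible to uniquely determine all angles.
```

```bash
cat > s3.py <<'E'
from plan import *
from cell import ctrl
from h import go
st=ctrl.read_state();q0=st['qpos'];rpy=[-np.pi/2,0,-2.55]
zt=Ro.from_euler('xyz',rpy).apply([0,0,1]);print(zt)
c,q1=ik(tipf(-1.9)-143*zt,rpy,np.array([-.75,1.23,-.29,2.21,1.24,1.75,-.35]));print(c,q1.round(2))
qm=np.array([-.75,.75,-.3,1.9,1.24,1.75,-.35])
s=st
for a,b in((q0,qm),(qm,q1)):
  for k in(.25,.5,.75,1):
    q=a+(b-a)*k;P,A=fk(q,x);e=A.as_euler('xyz');f=chain(q,(-1,)*4,0,np.pi/2,0)
    el=np.array([0,0,336])+556*f[1].apply([0,0,1]);wr=P-277*A.apply([0,0,1])
    print(P.round(0),'tip',(P+73*A.apply([0,0,1])).round(0),'el',el.round(0),'wr',wr.round(0))
    print('   ',go(s,P,e))
    if k in(.5,1):s=dict(eef_pos=P,tool_rot=e);print('--')
E
python3 s3.py
```

```text
[ 5.57683717e-01 -8.30053535e-01  1.04083409e-16]
2.0426309304830735e-20 [-0.79  1.23 -0.3   2.19  1.2   1.75 -0.34]
[ 514. -109.  430.] tip [ 489. -150.  376.] el [ 304. -104.  790.] wr [610.  49. 636.]
    [9.31, -5.51, 0.63, -0.232, -0.233, -0.45]
[531. -10. 395.] tip [521. -69. 353.] el [341.  11. 775.] wr [569. 213. 554.]
    [17.12, -12.7, 0.34, -0.479, -0.507, -0.885]
--
[529.  97. 373.] tip [543.  31. 345.] el [333. 137. 759.] wr [476. 347. 480.]
    [8.06, 0.35, -7.41, -0.216, -0.332, -0.417]
[502. 212. 364.] tip [542. 152. 350.] el [277. 258. 743.] wr [351. 438. 416.]
    [16.07, -1.96, -15.77, -0.397, -0.728, -0.787]
--
[483. 195. 299.] tip [522. 135. 289.] el [308. 293. 694.] wr [334. 425. 339.]
    [6.15, 2.84, 1.53, 0.045, -0.015, -0.19]
[459. 173. 244.] tip [498. 112. 236.] el [335. 323. 640.] wr [311. 405. 271.]
    [12.2, 4.51, 3.11, 0.09, -0.033, -0.379]
--
[432. 146. 198.] tip [472.  85. 194.] el [355. 350. 582.] wr [282. 378. 211.]
    [5.12, 2.81, 1.27, 0.046, -0.019, -0.189]
[404. 116. 162.] tip [445.  55. 162.] el [370. 371. 520.] wr [249. 346. 162.]
    [10.13, 4.57, 2.61, 0.093, -0.04, -0.377]
--
```

```bash
cat > s4.py <<'E'
from plan import *
from cell import ctrl
from h import go
st=ctrl.read_state();q=st['qpos'];rpy=[-np.pi/2,0,-2.55]
zt=Ro.from_euler('xyz',rpy).apply([0,0,1])
qm=np.array([-.75,.75,-.3,1.9,1.24,1.75,-.35])
h=fk((q+qm)/2,x)[1].as_euler('xyz');m=fk(qm,x)[1].as_euler('xyz')
s=st
for p,e in(([480,-20,480],h),([410,190,380],m),([400,140,250],rpy),(tipf(-1.9)-143*zt,rpy)):
    c,q=ik(p,e,q,.01);P,A=fk(q,x);print(round(c,4),q.round(2),np.round(p),(P+73*A.apply([0,0,1])).round(0),'\n',go(s,p,e));s=dict(eef_pos=np.array(p),tool_rot=e)
E
python3 s4.py
```

```text
0.0 [ 0.15  0.56 -0.9   1.69  0.93  1.98 -0.78] [480 -20 480] [470. -79. 438.] 
 [8.8, -14.74, -4.82, -0.479, -0.507, -0.885]
0.0 [-0.61  0.74 -0.69  2.08  1.12  1.98 -0.59] [410 190 380] [450. 130. 366.] 
 [21.6, -4.34, -10.23, -0.397, -0.728, -0.787]
0.0 [-0.67  1.09 -0.54  2.21  1.14  1.98 -0.26] [400 140 250] [441.  79. 250.] 
 [10.94, 6.28, 5.99, 0.181, -0.073, -0.757]
0.0 [-0.66  1.27 -0.48  2.19  1.21  1.93 -0.4 ] [404. 116. 162.] [445.  55. 162.] 
 [1.02, 8.84, 2.24, 0.0, 0.0, 0.0]
```

{"fn": "send_rows", "kwargs": {"rows": [[[8.8, -14.7, -4.8, -0.48, -0.51, -0.88], [8.8, -14.7, -4.8, -0.48, -0.51, -0.88], [8.8, -14.7, -4.8, -0.48, -0.51, -0.88], [8.8, -14.7, -4.8, -0.48, -0.51, -0.88], [8.8, -14.7, -4.8, -0.48, -0.51, -0.88], [8.8, -14.7, -4.8, -0.48, -0.51, -0.88], [8.8, -14.7, -4.8, -0.48, -0.51, -0.88], [8.8, -14.7, -4.8, -0.48, -0.51, -0.88], [8.8, -14.7, -4.8, -0.48, -0.51, -0.88], [8.8, -14.7, -4.8, -0.48, -0.51, -0.88]]]}}

```text
clock: 6.85
eef_pos: [479.7, -23.1, 479.9]
tool_rot: [-2.752, 0.904, 1.877]
force: [1.2, -1.4, 1.0]
width: 0.0
gripper_force: 0.0
```

```bash
python3 log.py; sed -i 's/for p,e in((\[480,-20,480\],h),/for p,e in(/' s4.py
python3 - <<'E'
s=open('s4.py').read().replace("h=fk((q+qm)/2","h=fk((q+qm)/2");open('s4.py','w').write(s)
E
python3 s4.py;python3 fit.py
```

```text
[ 0.12  0.54 -0.84  1.69  0.92  1.95 -0.76]
0.0 [-0.62  0.74 -0.69  2.08  1.12  1.98 -0.58] [410 190 380] [450. 130. 366.] 
 [21.72, -4.54, -10.49, -0.406, -0.729, -0.792]
0.0 [-0.68  1.09 -0.54  2.2   1.14  1.98 -0.26] [400 140 250] [441.  79. 250.] 
 [10.94, 6.28, 5.99, 0.181, -0.073, -0.757]
0.0 [-0.66  1.27 -0.48  2.18  1.21  1.93 -0.4 ] [404. 116. 162.] [445.  55. 162.] 
 [1.02, 8.84, 2.24, 0.0, 0.0, 0.0]
[336.6 -11.9 557.4   1.4 380.4  -0.7 -15.1 277.2  -0.6  -1.6] [-0.  -0.   0.1  0.  -0.2 -0.1  0.1 -0.   0.  -0.   0.1 -0.  -0.4  0.1
 -0.1  0.1  0.2  0.2]
```

{"fn": "send_rows", "kwargs": {"rows": [[[21.7, -4.5, -10.5, -0.41, -0.73, -0.79], [21.7, -4.5, -10.5, -0.41, -0.73, -0.79], [21.7, -4.5, -10.5, -0.41, -0.73, -0.79], [21.7, -4.5, -10.5, -0.41, -0.73, -0.79], [21.7, -4.5, -10.5, -0.41, -0.73, -0.79], [21.7, -4.5, -10.5, -0.41, -0.73, -0.79], [21.7, -4.5, -10.5, -0.41, -0.73, -0.79], [21.7, -4.5, -10.5, -0.41, -0.73, -0.79], [21.7, -4.5, -10.5, -0.41, -0.73, -0.79], [21.7, -4.5, -10.5, -0.41, -0.73, -0.79]]]}}

```text
clock: 7.85
eef_pos: [409.9, 190.2, 379.4]
tool_rot: [-1.833, 0.744, -2.728]
force: [0.5, 0.2, -0.5]
width: -0.1
gripper_force: 0.0
```

```bash
python3 log.py
python3 - <<'E'
from cell import ctrl
from h import *
print(go(ctrl.read_state(),[400,140,250],[-np.pi/2,0,-2.55]))
E
```

```text
[-0.63  0.73 -0.67  2.07  1.12  1.96 -0.58]
[10.92, 6.2, 6.0, 0.183, -0.071, -0.759]
```

{"fn": "send_rows", "kwargs": {"rows": [[[10.9, 6.2, 6, 0.18, -0.07, -0.76], [10.9, 6.2, 6, 0.18, -0.07, -0.76], [10.9, 6.2, 6, 0.18, -0.07, -0.76], [10.9, 6.2, 6, 0.18, -0.07, -0.76], [10.9, 6.2, 6, 0.18, -0.07, -0.76], [10.9, 6.2, 6, 0.18, -0.07, -0.76], [10.9, 6.2, 6, 0.18, -0.07, -0.76], [10.9, 6.2, 6, 0.18, -0.07, -0.76]]]}}

```text
clock: 8.65
eef_pos: [400.0, 140.0, 250.1]
tool_rot: [-1.573, -0.0, -2.548]
force: [-0.4, 0.9, -0.7]
width: -0.3
gripper_force: 0.0
```

```bash
python3 log.py
python3 - <<'E'
from cell import ctrl
from h import *
s,i=wrist(ctrl,'w3');print(s['eef_pos'],s['tool_rot'])
im=np.ascontiguousarray(i['pixels'][:,:,::-1])
C=np.array([504,-58,180.]);Wm=Ro.from_euler('z',-.05)
for d,r,c in((-16,106,(0,0,255)),(-36,23,(0,255,0))):
    pts=np.array([proj(i,C+Wm.apply([d,-r*np.sin(a),r*np.cos(a)])) for a in np.linspace(-np.pi,np.pi,60)]).astype(int);cv2.polylines(im,[pts],True,c,1)
cv2.imwrite('pics/w3o.png',im)
E
```

```text
[-0.7   1.08 -0.52  2.2   1.14  1.95 -0.25]
[400.02339676 139.95841395 250.08112601] [-1.57320907e+00 -3.54874821e-04 -2.54805936e+00]
```

View pics/w3o.png

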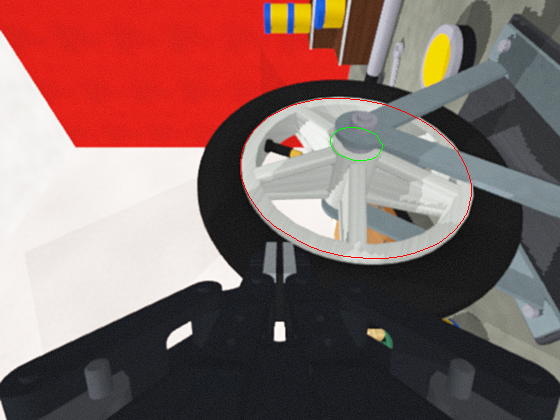

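The tyre and rim overlay fits within a few pixels. The image's left is world up. The valve runs from (268,147) to a cap at (298,154), and the left spoke is at (357,215).

```bash
cat >> h.py <<'E'
CW=np.array([504,-58,180.]);WR=Ro.from_euler('z',-.05)
def onw(i,u,v,d):
    o,r=ray(i,u,v);o=WR.inv().apply(o-CW);r=WR.inv().apply(r);p=o+r*(d-o[0])/r[0];return np.hypot(p[1],p[2]).round(1),np.degrees(np.arctan2(-p[1],p[2])).round(1)
def unwrap(i,d,r0=20,r1=105,n=720):
    a=np.radians(np.arange(n)*360/n-180);r=np.arange(r0,r1)
    A,Rr=np.meshgrid(a,r);P=CW+WR.apply(np.stack([0*A+d,-Rr*np.sin(A),Rr*np.cos(A)],-1).reshape(-1,3))
    c=(P-i['extrinsics'][:3,3])@i['extrinsics'][:3,:3]
    u=i['cx']-i['fx']*c[:,0]/c[:,2];v=i['cy']+i['fy']*c[:,1]/c[:,2]
    return cv2.remap(i['pixels'],u.reshape(A.shape).astype(np.float32),v.reshape(A.shape).astype(np.float32),cv2.INTER_LINEAR)
E
python3 - <<'E'
from h import *
i=dict(np.load('pics/w3.npz'))
for n,u,v,d in(('vroot',270,146,0),('vcap',298,154,0),('spL',357,218,-22),('spL rim',357,240,-18),('sp top',300,170,-22),('rimtop',243,165,-16),('rimL',368,263,-16),('rimbot',470,190,-16)):print(n,onw(i,u,v,d))
a=unwrap(i,-23,20,105);cv2.imwrite('pics/u3.png',cv2.resize(a[::-1,:,::-1],None,fx=1,fy=3))
E
```

```text
vroot (np.float64(88.2), np.float64(26.3))
vcap (np.float64(55.9), np.float64(28.0))
spL (np.float64(73.9), np.float64(-83.5))
spL rim (np.float64(91.7), np.float64(-83.5))
sp top (np.float64(54.4), np.float64(-21.6))
rimtop (np.float64(103.4), np.float64(-4.1))
rimL (np.float64(109.5), np.float64(-87.4))
rimbot (np.float64(104.8), np.float64(-158.4))
```

View pics/u3.png

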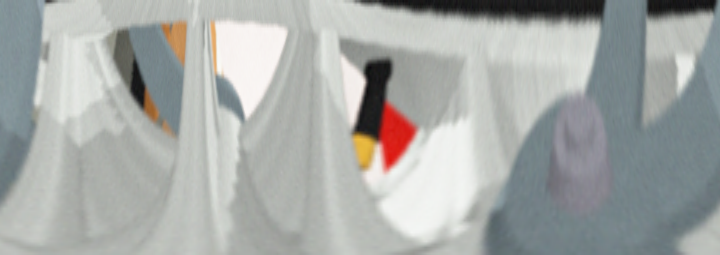

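```bash
cat > push.py <<'E'
import sys
from cell import ctrl
from h import *
RPY=[-np.pi/2,0,-2.55];Z=Ro.from_euler('xyz',RPY).apply([0,0,1])
def tip(phi,r=57,d=-20):
    a=np.radians(phi);return CW+WR.apply([d,-r*np.sin(a),r*np.cos(a)])
def where(s):
    t=s['eef_pos']+73*Ro.from_euler('xyz',s['tool_rot']).apply([0,0,1]);l=WR.inv().apply(t-CW)
    return l.round(1),np.hypot(l[1],l[2]).round(1),np.degrees(np.arctan2(-l[1],l[2])).round(1)
if __name__=='__main__':
    s=ctrl.read_state();print(where(s),s['force'].round(1))
    for a in sys.argv[1:]:
        phi,back=map(float,a.split(','));print(a,go(s,tip(phi)-(73+back)*Z,RPY))
E
python3 push.py -- -111,70 -111,0 | cat
python3 - <<'E'
from h import *
t=np.load('pics/top.npz');print(onz(t,246,283,62))
E
```

```text
(array([-70. , 134.1,  70.1]), np.float64(151.3), np.float64(-62.4)) [ 0.1  0.6 -0.2]
[359.2971757   52.16591808  62.        ]Traceback (most recent call last):
  File "push.py", line 13, in <module>
    phi,back=map(float,a.split(','));print(a,go(s,tip(phi)-(73+back)*Z,RPY))
    ^^^^^^^^
ValueError: could not convert string to float: '--'
```

```bash
python3 push.py -111,70 -111,0
```

```text
(array([-70. , 134.1,  70.1]), np.float64(151.3), np.float64(-62.4)) [ 0.1  0.6 -0.2]
-111,70 [0.82, 9.06, 2.49, 0.002, 0.002, 0.001]
-111,0 [0.84, 9.04, 9.49, 0.002, 0.002, 0.001]
```

{"fn": "send_rows", "kwargs": {"rows": [[[0.8, 5, 1, 0, 0, 0], [0.8, 9, 2.5, 0, 0, 0], [0.8, 9, 2.5, 0, 0, 0], [0.8, 9, 2.5, 0, 0, 0], [0.8, 9, 4, 0, 0, 0], [0.8, 9, 5.5, 0, 0, 0], [0.8, 9, 7, 0, 0, 0], [0.8, 9, 8.5, 0, 0, 0], [0.8, 9, 9.5, 0, 0, 0], [0.8, 9, 9.5, 0, 0, 0]]]}}

```text
clock: 9.7
eef_pos: [446.6, 55.2, 161.6]
tool_rot: [-1.571, -0.003, -2.548]
force: [0.0, 0.5, 0.5]
width: 0.1
gripper_force: 0.0
```

```bash
python3 log.py; python3 push.py -105,0 -100,0 -95,0 -90,0 -85,0 -80,0 -75,0 -70,0 -65,0 -60,0 -55,0 -50,0 -45,0 -40,0
python3 - <<'E'
from cell import ctrl
from h import *
s,i=wrist(ctrl,'w4')
E
```

```text
[-0.56  1.26 -0.38  2.23  1.36  1.88 -0.37]
(array([-19.1,  51.8, -18.4]), np.float64(55.0), np.float64(-109.6)) [0.  0.5 0.5]
-105,0 [-0.14, -0.36, -0.32, 0.0, 0.002, 0.003]
-100,0 [-0.2, -0.85, -0.4, 0.0, 0.002, 0.003]
-95,0 [-0.24, -1.34, -0.45, 0.0, 0.002, 0.003]
-90,0 [-0.25, -1.84, -0.47, 0.0, 0.002, 0.003]
-85,0 [-0.24, -2.34, -0.45, 0.0, 0.002, 0.003]
-80,0 [-0.2, -2.83, -0.4, 0.0, 0.002, 0.003]
-75,0 [-0.13, -3.32, -0.32, 0.0, 0.002, 0.003]
-70,0 [-0.04, -3.79, -0.2, 0.0, 0.002, 0.003]
-65,0 [0.07, -4.25, -0.04, 0.0, 0.002, 0.003]
-60,0 [0.21, -4.69, 0.14, 0.0, 0.002, 0.003]
-55,0 [0.37, -5.11, 0.35, 0.0, 0.002, 0.003]
-50,0 [0.56, -5.5, 0.59, 0.0, 0.002, 0.003]
-45,0 [0.76, -5.87, 0.86, 0.0, 0.002, 0.003]
-40,0 [0.98, -6.2, 1.16, 0.0, 0.002, 0.003]
```

View pics/w4.png

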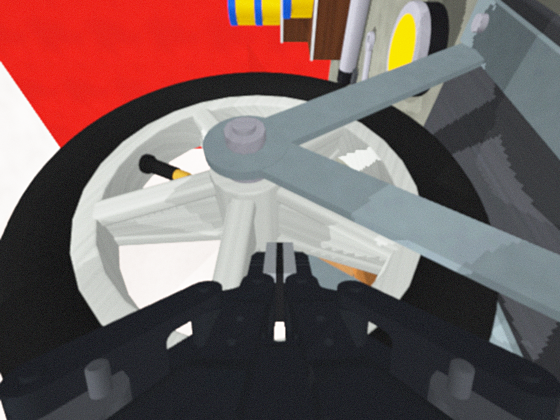

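The fingertip at (280,245) is in the gap beside the left spoke (230,230), and the valve is at (150–185, 160–175), well clear. I'll push now.

{"fn": "send_rows", "kwargs": {"rows": [[[-0.15, -0.4, -0.3, 0, 0, 0], [-0.2, -0.85, -0.4, 0, 0, 0], [-0.25, -1.35, -0.45, 0, 0, 0], [-0.25, -1.85, -0.45, 0, 0, 0], [-0.25, -2.35, -0.45, 0, 0, 0], [-0.2, -2.85, -0.4, 0, 0, 0], [-0.15, -3.3, -0.3, 0, 0, 0], [-0.05, -3.8, -0.2, 0, 0, 0], [0.05, -4.25, -0.05, 0, 0, 0], [0.05, -4.25, -0.05, 0, 0, 0]]]}}

```text
clock: 10.75
eef_pos: [445.7, 56.8, 203.8]
tool_rot: [-1.57, -0.004, -2.545]
force: [-0.4, 0.4, -0.8]
width: 0.5
gripper_force: 0.4
```

```bash
cat > valve.py <<'E'
from cell import ctrl
from h import *
def brass(i):
    h=cv2.cvtColor(i['pixels'],cv2.COLOR_RGB2HSV)
    m=cv2.inRange(h,(14,110,110),(30,255,255))
    n,l,st,c=cv2.connectedComponentsWithStats(m)
    return [(int(st[k,4]),c[k].round(1).tolist(),onw(i,*c[k],0)) for k in range(1,n) if st[k,4]>8 and 30<onw(i,*c[k],0)[0]<75]
if __name__=='__main__':
    import sys
    if len(sys.argv)>2:
        for f in('w3','w4'):print(brass(dict(np.load(f'pics/{f}.npz'))))
    s,i=wrist(ctrl,sys.argv[1]);print(brass(i),s['clock'])
E
python3 valve.py w5 1; python3 push.py -60,0 -55,0 -50,0 -45,0 -40,0 -36,0 -32,0
```

```text
[(66, [294.4, 152.7], (np.float64(60.1), np.float64(28.0))), (41, [388.2, 209.8], (np.float64(55.8), np.float64(-120.6))), (48, [336.6, 231.7], (np.float64(74.5), np.float64(-73.9)))]
[(114, [178.9, 173.7], (np.float64(62.9), np.float64(26.8)))]
[(79, [267.6, 149.3], (np.float64(64.4), np.float64(59.1))), (78, [331.2, 274.3], (np.float64(54.3), np.float64(-97.2)))] 10.75
(array([-20. ,  53.5,  23.7]), np.float64(58.5), np.float64(-66.1)) [-0.3  0.  -0.6]
-60,0 [0.22, -0.48, 0.33, -0.001, 0.005, 0.004]
-55,0 [0.38, -0.9, 0.55, -0.001, 0.005, 0.004]
-50,0 [0.56, -1.3, 0.79, -0.001, 0.005, 0.004]
-45,0 [0.77, -1.66, 1.06, -0.001, 0.005, 0.004]
-40,0 [0.99, -2.0, 1.35, -0.001, 0.005, 0.004]
-36,0 [1.18, -2.24, 1.6, -0.001, 0.005, 0.004]
-32,0 [1.38, -2.46, 1.86, -0.001, 0.005, 0.004]
```

{"fn": "send_rows", "kwargs": {"rows": [[[0.2, -0.5, 0.35, 0, 0, 0], [0.4, -0.9, 0.55, 0, 0, 0], [0.55, -1.3, 0.8, 0, 0, 0], [0.75, -1.65, 1.05, 0, 0, 0], [1, -2, 1.35, 0, 0, 0], [1.2, -2.25, 1.6, 0, 0, 0], [1.4, -2.45, 1.85, 0, 0, 0], [1.4, -2.45, 1.85, 0, 0, 0]]]}}

```text
clock: 11.6
eef_pos: [444.3, 33.1, 227.9]
tool_rot: [-1.57, -0.005, -2.546]
force: [-0.8, 1.2, -1.0]
width: 0.0
gripper_force: 0.5
```

```bash
python3 valve.py w6; python3 push.py -28,0 -24,0 -20,0 -16,0 -12,0
```

```text
[(173, [414.5, 282.8], (np.float64(45.9), np.float64(-130.6)))] 11.6
(array([-20.2,  29.8,  48. ]), np.float64(56.5), np.float64(-31.9)) [ 0.2  0.  -0.3]
-28,0 [0.14, -0.24, 0.25, -0.001, 0.004, 0.005]
-24,0 [0.35, -0.42, 0.54, -0.001, 0.004, 0.005]
-20,0 [0.58, -0.56, 0.83, -0.001, 0.004, 0.005]
-16,0 [0.81, -0.68, 1.14, -0.001, 0.004, 0.005]
-12,0 [1.04, -0.78, 1.44, -0.001, 0.004, 0.005]
```

{"fn": "send_rows", "kwargs": {"rows": [[[0.15, -0.25, 0.25, 0, 0, 0], [0.35, -0.4, 0.55, 0, 0, 0], [0.5, -0.5, 0.7, 0, 0, 0], [0.6, -0.55, 0.85, 0, 0, 0], [0.6, -0.55, 0.85, 0, 0, 0]]]}}

```text
clock: 12.15
eef_pos: [444.2, 23.3, 232.8]
tool_rot: [-1.572, -0.004, -2.545]
force: [-2.1, 1.4, -1.9]
width: -0.0
gripper_force: 1.2
```

```bash
python3 valve.py w7; python3 push.py -32,0 -32,70 -111,70
```

```text
[] 12.15
(array([-19.8,  19.9,  52.7]), np.float64(56.4), np.float64(-20.7)) [-2.2  2.  -0.8]
-32,0 [-0.64, 0.44, -0.83, 0.001, 0.005, 0.004]
-32,70 [-0.67, 0.45, -7.83, 0.001, 0.005, 0.004]
-111,70 [-2.09, 7.32, -9.66, 0.001, 0.005, 0.004]
```

{"fn": "send_rows", "kwargs": {"rows": [[[-0.3, 0.2, -0.5, 0, 0, 0], [-0.4, 0.4, -2.5, 0, 0, 0], [-0.6, 0.4, -5.5, 0, 0, 0], [-0.7, 0.4, -8, 0, 0, 0], [-2.9, -1.7, -12.2, 0, 0, 0], [-2.9, -1.7, -12.2, 0, 0, 0], [-2.9, -1.7, -12.2, 0, 0, 0]]]}}

```text
clock: 12.9
eef_pos: [399.7, 141.8, 250.2]
tool_rot: [-1.572, -0.002, -2.543]
force: [0.5, -1.1, -0.2]
width: -0.2
gripper_force: 0.0
```

```bash
python3 valve.py w8
python3 - <<'E'
from h import *
i=dict(np.load('pics/w8.npz'));j=dict(np.load('pics/w3.npz'))
# rotation by matching spoke pattern: unwrap ring at spoke-face depth, correlate w3->w8 over left sector
g=lambda k:cv2.cvtColor(unwrap(k,-22,50,85,1440),cv2.COLOR_RGB2GRAY).astype(float)
h=cv2.cvtColor(i['pixels'],cv2.COLOR_RGB2HSV)
for phi in range(80,110,5):print(phi,proj(i,CW+WR.apply([0,-52*np.sin(np.radians(phi)),52*np.cos(np.radians(phi))])).round(0),proj(i,CW+WR.apply([0,-90*np.sin(np.radians(phi)),90*np.cos(np.radians(phi))])).round(0))
a,b=g(j),g(i)
sl=slice(240,700) # phi -120..-5
for m in(0,288):   # wheel symmetry 72deg = 288 px
    pass
best=[]
for sh in range(-160,161):
    A=np.roll(a,sh,1)[:,sl];B=b[:,sl];best.append((np.corrcoef(A.ravel(),B.ravel())[0,1],sh/4))
best.sort(reverse=True);print(best[:5])
E
```

```text
[(9, [384.2, 207.2], (np.float64(53.7), np.float64(-117.9))), (12, [391.1, 209.7], (np.float64(58.9), np.float64(-121.4)))] 12.9
80 [334. 137.] [325. 117.]
85 [338. 137.] [331. 116.]
90 [342. 137.] [338. 116.]
95 [346. 137.] [344. 116.]
100 [350. 137.] [351. 117.]
105 [354. 138.] [358. 118.]
[(np.float64(0.9150996959835929), 1.75), (np.float64(0.9143933053774678), 2.0), (np.float64(0.9135495684264096), 1.5), (np.float64(0.9114584335982988), 2.25), (np.float64(0.9097240213365051), 1.25)]
```

```bash
python3 push.py -111,70 -111,0
```

```text
(array([-70. , 134.9,  70. ]), np.float64(152.0), np.float64(-62.6)) [-0.2  0.3 -0.5]
-111,70 [0.82, 9.05, 2.53, 0.001, 0.005, 0.004]
-111,0 [0.86, 9.05, 9.53, 0.001, 0.005, 0.004]
```

{"fn": "send_rows", "kwargs": {"rows": [[[0.8, 5, 1, 0, 0, 0], [0.8, 9, 2.5, 0, 0, 0], [0.8, 9, 2.5, 0, 0, 0], [0.8, 9, 2.5, 0, 0, 0], [0.8, 9, 4, 0, 0, 0], [0.8, 9, 5.5, 0, 0, 0], [0.8, 9, 7, 0, 0, 0], [0.8, 9, 8.5, 0, 0, 0], [0.8, 9, 9.5, 0, 0, 0], [0.8, 9, 9.5, 0, 0, 0]]]}}

```text
clock: 13.95
eef_pos: [446.8, 55.8, 161.1]
tool_rot: [-1.571, -0.003, -2.548]
force: [0.1, 0.4, 0.1]
width: 0.2
gripper_force: 0.0
```

```bash
python3 push.py -105,0 -95,0 -85,0 -75,0 -65,0 -60,0 -50,0
```

```text
(array([-19. ,  52.4, -18.9]), np.float64(55.7), np.float64(-109.8)) [0.1 0.4 0.1]
-105,0 [-0.09, -0.41, -0.27, 0.0, 0.002, 0.003]
-95,0 [-0.2, -1.39, -0.41, 0.0, 0.002, 0.003]
-85,0 [-0.19, -2.38, -0.41, 0.0, 0.002, 0.003]
-75,0 [-0.09, -3.36, -0.27, 0.0, 0.002, 0.003]
-65,0 [0.12, -4.3, 0.0, 0.0, 0.002, 0.003]
-60,0 [0.26, -4.74, 0.18, 0.0, 0.002, 0.003]
-50,0 [0.6, -5.55, 0.64, 0.0, 0.002, 0.003]
```

{"fn": "send_rows", "kwargs": {"rows": [[[-0.1, -0.4, -0.3, 0, 0, 0], [-0.15, -0.9, -0.35, 0, 0, 0], [-0.2, -1.4, -0.4, 0, 0, 0], [-0.2, -1.9, -0.4, 0, 0, 0], [-0.2, -2.4, -0.4, 0, 0, 0], [-0.15, -2.9, -0.35, 0, 0, 0], [-0.1, -3.35, -0.25, 0, 0, 0], [0, -3.85, -0.15, 0, 0, 0], [0.1, -4.3, 0, 0, 0, 0], [0.1, -4.3, 0, 0, 0, 0]]]}}

```text
clock: 14.95
eef_pos: [445.6, 56.8, 203.8]
tool_rot: [-1.57, -0.004, -2.545]
force: [-0.2, 1.1, -0.9]
width: 0.0
gripper_force: 0.4
```

```bash
python3 push.py -60,0 -55,0 -50,0 -45,0 -40,0 -36,0 -32,0 -28,0 -24,0 -20,0
```

```text
(array([-20. ,  53.5,  23.8]), np.float64(58.5), np.float64(-66.0)) [-0.2  1.1 -0.9]
-60,0 [0.21, -0.47, 0.33, -0.0, 0.005, 0.004]
-55,0 [0.37, -0.89, 0.54, -0.0, 0.005, 0.004]
-50,0 [0.56, -1.29, 0.78, -0.0, 0.005, 0.004]
-45,0 [0.76, -1.65, 1.05, -0.0, 0.005, 0.004]
-40,0 [0.98, -1.99, 1.34, -0.0, 0.005, 0.004]
-36,0 [1.17, -2.23, 1.59, -0.0, 0.005, 0.004]
-32,0 [1.37, -2.45, 1.86, -0.0, 0.005, 0.004]
-28,0 [1.58, -2.65, 2.13, -0.0, 0.005, 0.004]
-24,0 [1.8, -2.82, 2.42, -0.0, 0.005, 0.004]
-20,0 [2.02, -2.97, 2.71, -0.0, 0.005, 0.004]
```

{"fn": "send_rows", "kwargs": {"rows": [[[0.2, -0.45, 0.35, 0, 0, 0], [0.35, -0.9, 0.55, 0, 0, 0], [0.55, -1.3, 0.8, 0, 0, 0], [0.75, -1.65, 1.05, 0, 0, 0], [1, -2, 1.35, 0, 0, 0], [1.2, -2.25, 1.6, 0, 0, 0], [1.4, -2.45, 1.85, 0, 0, 0], [1.6, -2.65, 2.15, 0, 0, 0], [1.8, -2.8, 2.4, 0, 0, 0], [2, -2.95, 2.7, 0, 0, 0]]]}}

```text
clock: 15.95
eef_pos: [444.0, 23.3, 232.1]
tool_rot: [-1.573, -0.004, -2.545]
force: [-4.5, 4.1, -4.4]
width: 0.3
gripper_force: 2.7
```

{"fn": "send_rows", "kwargs": {"rows": [[[0, 0, 0, 0, 0, 0], [-0.3, 0.2, -0.5, 0, 0, 0], [-0.4, 0.4, -2.5, 0, 0, 0], [-0.6, 0.4, -5.5, 0, 0, 0], [-0.7, 0.4, -8, 0, 0, 0], [-2.9, -1.7, -12.2, 0, 0, 0], [-2.9, -1.7, -12.2, 0, 0, 0], [-2.9, -1.7, -12.2, 0, 0, 0]]]}}

```text
clock: 16.75
eef_pos: [399.7, 141.7, 249.7]
tool_rot: [-1.572, -0.002, -2.544]
force: [0.3, -0.3, -0.9]
width: -0.2
gripper_force: 0.0
```

```bash
python3 valve.py w9
cat > rot.py <<'E'
import sys
from h import *
g=lambda k:cv2.cvtColor(unwrap(k,-22,50,85,1440),cv2.COLOR_RGB2GRAY).astype(float)
def shift(n0,n1):
    a,b=[g(dict(np.load(f'pics/{n}.npz'))) for n in(n0,n1)];sl=slice(240,700)
    return max((np.corrcoef(np.roll(a,sh,1)[:,sl].ravel(),b[:,sl].ravel())[0,1].round(3),sh/4) for sh in range(-144,145))
if __name__=='__main__':
    for n in sys.argv[2:]:print(n,shift(sys.argv[1],n))
E
python3 rot.py w3 w8 w9; python3 rot.py w8 w9
python3 - <<'E'
from h import *
i=dict(np.load('pics/w9.npz'))
for phi in(168,174,180):
  for r in(54,70,88):print(phi,r,proj(i,CW+WR.apply([0,-r*np.sin(np.radians(phi)),r*np.cos(np.radians(phi))])).round(0))
for y,z in((0,0),(108,-172)):print('leg',proj(i,CW+WR.apply([-50,y,z])).round(0))
E
```

```text
[(26, [409.2, 161.4], (np.float64(65.7), np.float64(168.8)))] 16.75
w8 (np.float64(0.915), 1.75)
w9 (np.float64(0.864), 2.5)
w9 (np.float64(0.979), 0.5)
168 54 [398. 162.]
168 70 [413. 160.]
168 88 [429. 158.]
174 54 [400. 166.]
174 70 [416. 165.]
174 88 [433. 164.]
180 54 [402. 170.]
180 70 [418. 170.]
180 88 [436. 170.]
leg [359. 129.]
leg [655. 234.]
```

{"fn": "send_rows", "kwargs": {"rows": [[[0, 5, 0, 0, 0, 0], [0, 9, 0, 0, 0, 0], [0, 9, 0, 0, 0, 0], [0, 9, 0, 0, 0, 0]]]}}

```text
clock: 17.2
eef_pos: [399.3, 139.4, 159.8]
tool_rot: [-1.569, -0.008, -2.546]
force: [0.1, 0.3, 0.3]
width: 0.1
gripper_force: 0.0
```

```bash
python3 valve.py w10
python3 - <<'E'
from h import *
i=dict(np.load('pics/w10.npz'));np.set_printoptions(linewidth=250)
for phi in(168,180):
  for r in(54,70,88):print(phi,r,proj(i,CW+WR.apply([0,-r*np.sin(np.radians(phi)),r*np.cos(np.radians(phi))])).round(0))
hsv=cv2.cvtColor(i['pixels'],cv2.COLOR_RGB2HSV)
p=proj(i,CW+WR.apply([0,0,-70])).astype(int)
v=hsv[p[1]-40:p[1]+40:2,p[0]-50:p[0]+50:2,2];m=cv2.inRange(hsv,(14,110,110),(30,255,255))[p[1]-40:p[1]+40:2,p[0]-50:p[0]+50:2]
for a,b in zip(v,m):print(''.join('B' if y else ('#' if x<60 else ('+' if x<140 else '.')) for x,y in zip(a,b)))
print(p)
E
```

```text
[] 17.2
168 54 [311. 165.]
168 70 [326. 163.]
168 88 [343. 160.]
180 54 [313. 173.]
180 70 [329. 173.]
180 88 [347. 173.]
+....++...............................############
+......+...............................###########
+..+++..+++.............................##########
++++.+...+.+.+..........................+#########
.++++++.+.+.....+........................#########
.+++..+..++.+...+.++.....................+########
..++.+.+....+...++.+++....................+#######
.+...++..++.++.+..+..+.+...................#######
++++..++.++.+++++.......++.................+######
++.+...+..+++++++.......+++.+...............######
+++++.+.++++.++.....+++++....++++...........+#####
+++++++....+..++..++.+.+.+.+..+++++..........#####
...+++++..+.+.....++.+++..+.+++...+++........#####
.....++++++.......++.+.++....+.+.+++.++......+####
.......++++++..+......++++.++++.+++...+++.....####
..........++++++.+.++++.+++.+...+.+.++..+++...####
............++++++.+++++++++...+.+..++..+.++++++##
..............++++++...++++++..+++++.+...+.+++++++
................++++++...++..+.+++.+.....++.+.++..
.........
[... 371 characters left out ...]
.........++......+++.+++.++
.................................+++......++++++++
...................................+..........+++.
................................................++
.................................................+
..................................................
.............................................++...
.............................................###++
............................................+#####
............................................######
...........................................+######
+..........................................+######
...++......................................#######
++.+..+...................................+#######
[329 172]
```

Run:
```python
from h import *
i=dict(np.load('pics/w9.npz'))
hsv=cv2.cvtColor(i['pixels'],cv2.COLOR_RGB2HSV);m=cv2.inRange(hsv,(12,90,80),(32,255,255))
for y in range(140,190):print(y,''.join('B' if m[y,x] else ('#' if hsv[y,x,2]<60 else ('+' if hsv[y,x,2]<150 else ('o' if hsv[y,x,1]>25 else '.'))) for x in range(380,470)))
```

```text
140 ++++++++++++++++++++++++++++++++++++++++++++++++++....................++##################
141 ++++++++++++++++++++++++++++++++++++++++++++++++++++++++...............++#################
142 ++++++++++++++++++++++++++++++++++++++++++++++++++++++++++..............++################
143 ++++++++++++++++++++++++++++++++++++++++++++++++++++++++++++.............+################
144 ++++++++++++++++++++++++++++++++++++++++++++++++++++++++++++++............+###############
145 +++++++++++++++++++++++++++++++++++++++++++++++++++++++++++++++++..........+##############
146 +++++++++++++++++++++++++++++++++++++++++++++++++++++++++++++++++ooo........+#############
147 ++++++++++++++++++++++++++++++++++++++++++++++++++++++++++++++++ooooo+.......+############
148 .++++++++++++++++++++++++++++++++++++++++++++++++++++++++++++++oooo+ooooo....++###########
149 ...++++++++++++++++++++++++++++++++++++++++++++++++++++++++++ooooooooo++o+oo..++##########
150 .....++++++++++++++++++++++++++++++++++++++++++++++++++++++o+o+ooooooo++++ooooo++++#######
151 .........++++++++++++++++++++++++++++++++++++++++++
[... 2949 characters left out ...]
............+++++..................
183 .....................................................................++++.................
184 .......................................................................+++................
185 .........................................................................+................
186 ..........................................................................................
187 ..........................................................................................
188 ..........................................................................................
189 ..........................................................................................
```

```bash
cat > refine.py <<'E'
from h import *
from scipy.optimize import least_squares
obs=[]
for n in('w2','w3','w9','w4'):
    i=dict(np.load(f'pics/{n}.npz'));a=cv2.cvtColor(unwrap(i,-17,85,125,360),cv2.COLOR_RGB2GRAY).astype(int)
    k=0
    for c in range(360):
        col=a[:,c];d=np.where((col[:-6]>140)&(col[6:]<70))[0]
        if len(d) and col[:d[0]+1].min()>120:
            seg=col[d[0]:d[0]+7];r=85+d[0]+np.interp(-105,-seg.astype(float),np.arange(7))
            phi=np.radians(c-180);obs.append((n,proj(i,CW+WR.apply([-17,-r*np.sin(phi),r*np.cos(phi)])),i));k+=1
    print(n,k)
def loc(i,uv,C,yaw,d):
    Wm=Ro.from_euler('z',yaw);o,r=ray(i,*uv);o=Wm.inv().apply(o-C);r=Wm.inv().apply(r);return (o+r*(d-o[0])/r[0])[1:]
def f(x,sel=None):
    return [np.hypot(*loc(i,uv,x[:3],x[3],-17))-x[4] for n,uv,i in obs if sel is None or n==sel]+[(x[4]-105.5)/.1*3,(x[2]-180)*5]
for sel in(None,'w2','w3','w9','w4'):
    g=lambda x:np.array(f(x,sel))
    r=least_squares(g,[504,-58,180,-.05,105.5],loss='soft_l1');print(sel,r.x.round(3),np.sqrt(np.mean(g(r.x)**2)).round(2))
E
python3 refine.py
```

```text
w2 297
w3 287
w9 307
w4 242
None [ 5.03741e+02 -5.60760e+01  1.79578e+02 -6.60000e-02  1.06785e+02] 2.37
w2 [ 5.01068e+02 -5.68930e+01  1.86481e+02 -5.90000e-02  1.05515e+02] 2.25
w3 [ 5.03369e+02 -5.46100e+01  1.79998e+02 -8.20000e-02  1.05499e+02] 0.88
w9 [ 5.03231e+02 -5.48330e+01  1.80084e+02 -8.20000e-02  1.05501e+02] 1.03
w4 [ 5.02941e+02 -5.69700e+01  1.79461e+02 -5.90000e-02  1.05499e+02] 3.0
```

```bash
cat > ang.py <<'E'
import h;from h import *
from refine import loc
for C,yaw in(((503.3,-54.7,180),-.08),((503.7,-56.1,179.6),-.066)):
  for n,box in(('w3',(255,135,305,165)),('w4',(130,148,192,182)),('w5',None)):
    i=dict(np.load(f'pics/{n}.npz'));hsv=cv2.cvtColor(i['pixels'],cv2.COLOR_RGB2HSV)
    if box is None:
        u,v=267,149;box=(u-40,v-28,u+14,v+14)
    x0,y0,x1,y1=box;sub=hsv[y0:y1,x0:x1];m=((sub[...,2]<70)|((sub[...,0]>13)&(sub[...,0]<31)&(sub[...,1]>110))).astype(np.uint8)
    nn,l,st,c=cv2.connectedComponentsWithStats(m);k=1+st[1:,4].argmax();ys,xs=np.where(l==k)
    P=np.array([loc(i,(x+x0,y+y0),np.array(C),yaw,0) for x,y in zip(xs,ys)]);P[:,0]*=-1
    vx,vy,cx,cy=cv2.fitLine(P.astype(np.float32),cv2.DIST_L2,0,.01,.01).ravel()
    a=np.degrees(np.arctan2(vx,vy));a=a if vy>0 else a+180
    print(n,len(xs),'dir',round(float(a),1),'polar',np.degrees(np.arctan2(cx,cy)).round(1),'r',np.hypot(*P.T).min().round(0),np.hypot(*P.T).max().round(0))
E
python3 ang.py | tail -6
```

```text
w3 315 dir 24.3 polar 27.4 r 55.0 96.0
w4 620 dir 25.0 polar 26.9 r 56.0 100.0
w5 454 dir 55.9 polar 57.9 r 58.0 101.0
w3 315 dir 24.8 polar 27.1 r 55.0 97.0
w4 620 dir 25.3 polar 26.3 r 57.0 101.0
w5 454 dir 56.3 polar 57.7 r 58.0 103.0
```

```bash
python3 push.py -35,80 -35,70 -35,0 -24,0 -18,0 -15,0 -12.5,0
```

```text
(array([-70.3, 134. , -19.2]), np.float64(135.4), np.float64(-98.2)) [-0.4  0.   0.2]
-35,80 [2.05, -6.58, 3.13, -0.001, 0.004, 0.005]
-35,70 [2.05, -6.58, 4.13, -0.001, 0.004, 0.005]
-35,0 [2.08, -6.58, 11.13, -0.001, 0.004, 0.005]
-24,0 [2.66, -7.11, 11.89, -0.001, 0.004, 0.005]
-18,0 [2.99, -7.32, 12.33, -0.001, 0.004, 0.005]
-15,0 [3.17, -7.41, 12.56, -0.001, 0.004, 0.005]
-12.5,0 [3.31, -7.47, 12.75, -0.001, 0.004, 0.005]
```

{"fn": "send_rows", "kwargs": {"rows": [[[1, -4, 1, 0, 0, 0], [2.05, -6.6, 3.1, 0, 0, 0], [2.05, -6.6, 3.1, 0, 0, 0], [2.05, -6.6, 5, 0, 0, 0], [2.05, -6.6, 7.5, 0, 0, 0], [2.05, -6.6, 10, 0, 0, 0], [2.05, -6.6, 11.1, 0, 0, 0], [2.65, -7.1, 11.9, 0, 0, 0], [2.65, -7.1, 11.9, 0, 0, 0]]]}}

```text
clock: 18.15
eef_pos: [444.2, 26.6, 231.4]
tool_rot: [-1.572, -0.004, -2.546]
force: [0.5, -0.8, -0.1]
width: 0.4
gripper_force: 0.0
```

```bash
python3 push.py -18,0 -15,0 -12.5,0
```

```text
(array([-20. ,  23.2,  51.3]), np.float64(56.3), np.float64(-24.3)) [ 0.5 -0.8 -0.1]
-18,0 [0.3, -0.28, 0.45, 0.001, 0.004, 0.004]
-15,0 [0.48, -0.36, 0.67, 0.001, 0.004, 0.004]
-12.5,0 [0.62, -0.42, 0.87, 0.001, 0.004, 0.004]
```

Now the final short push, then back off and check.

{"fn": "send_rows", "kwargs": {"rows": [[[0.15, -0.15, 0.2, 0, 0, 0], [0.3, -0.3, 0.45, 0, 0, 0], [0.4, -0.35, 0.55, 0, 0, 0], [0.5, -0.35, 0.65, 0, 0, 0], [0.55, -0.4, 0.75, 0, 0, 0], [0.6, -0.4, 0.85, 0, 0, 0], [0.6, -0.4, 0.85, 0, 0, 0]]]}}

```text
clock: 18.85
eef_pos: [444.4, 16.9, 234.1]
tool_rot: [-1.572, -0.004, -2.545]
force: [-0.0, 3.2, 0.4]
width: 0.1
gripper_force: 1.7
```

```bash
python3 push.py -35,70
```

```text
(array([-19.3,  13.6,  54. ]), np.float64(55.7), np.float64(-14.1)) [-0.   3.2  0.4]
-35,70 [-1.17, 0.75, -8.57, 0.002, 0.005, 0.004]
```

{"fn": "send_rows", "kwargs": {"rows": [[[-0.3, 0.2, -0.5, 0, 0, 0], [-0.6, 0.4, -2.5, 0, 0, 0], [-1, 0.6, -5.5, 0, 0, 0], [-1.1, 0.6, -8.5, 0, 0, 0], [-3.4, -1.5, -13, 0, 0, 0], [-3.4, -1.5, -13, 0, 0, 0], [-3.4, -1.5, -13, 0, 0, 0]]]}}

```text
clock: 19.55
eef_pos: [399.3, 144.5, 249.3]
tool_rot: [-1.574, -0.003, -2.544]
force: [0.0, -0.9, -0.1]
width: -0.0
gripper_force: 0.0
```

```bash
python3 valve.py w11; python3 rot.py w3 w9 w11;python3 rot.py w9 w11; python3 rot.py w8 w11; python3 push.py
```

```text
[(37, [408.8, 164.2], (np.float64(64.5), np.float64(174.1))), (518, [361.7, 229.7], (np.float64(74.0), np.float64(-91.6)))] 19.55
w9 (np.float64(0.864), 2.5)
w11 (np.float64(0.69), 9.25)
w11 (np.float64(0.805), 4.75)
w11 (np.float64(0.768), 6.0)
(array([-70.5, 137.5,  69.1]), np.float64(153.9), np.float64(-63.3)) [ 0.3 -0.4 -0.6]
```

```bash
python3 push.py -35,70 -35,0 -22,0 -14.1,0 -12.5,0 -11,0; python3 ang.py >/dev/null
python3 - <<'E'
from h import *
# brass visible extent in w9,w11 in refined wheel frame
from refine import loc
E
```

```text
(array([-70.5, 137.5,  69.1]), np.float64(153.9), np.float64(-63.3)) [ 0.3 -0.4 -0.6]
-35,70 [2.2, 2.26, 4.41, 0.001, 0.004, 0.004]
-35,0 [2.23, 2.25, 11.41, 0.001, 0.004, 0.004]
-22,0 [2.91, 1.63, 12.32, 0.001, 0.004, 0.004]
-14.1,0 [3.36, 1.39, 12.91, 0.001, 0.004, 0.004]
-12.5,0 [3.46, 1.35, 13.04, 0.001, 0.004, 0.004]
-11,0 [3.55, 1.32, 13.15, 0.001, 0.004, 0.004]
w2 297
w3 287
w9 307
w4 242
None [ 5.03741e+02 -5.60760e+01  1.79578e+02 -6.60000e-02  1.06785e+02] 2.37
w2 [ 5.01068e+02 -5.68930e+01  1.86481e+02 -5.90000e-02  1.05515e+02] 2.25
w3 [ 5.03369e+02 -5.46100e+01  1.79998e+02 -8.20000e-02  1.05499e+02] 0.88
w9 [ 5.03231e+02 -5.48330e+01  1.80084e+02 -8.20000e-02  1.05501e+02] 1.03
w4 [ 5.02941e+02 -5.69700e+01  1.79461e+02 -5.90000e-02  1.05499e+02] 3.0
```

{"fn": "send_rows", "kwargs": {"rows": [[[2.2, 2.25, 4.4, 0, 0, 0], [2.2, 2.25, 4.4, 0, 0, 0], [2.2, 2.25, 7, 0, 0, 0], [2.2, 2.25, 10, 0, 0, 0], [2.2, 2.25, 11.4, 0, 0, 0], [2.9, 1.65, 12.3, 0, 0, 0], [3.35, 1.4, 12.9, 0, 0, 0], [3.45, 1.35, 13.05, 0, 0, 0], [3.55, 1.3, 13.15, 0, 0, 0], [3.55, 1.3, 13.15, 0, 0, 0]]]}}

```text
clock: 20.6
eef_pos: [443.9, 15.5, 236.0]
tool_rot: [-1.573, -0.004, -2.544]
force: [-0.5, 0.6, -0.5]
width: -0.0
gripper_force: 0.2
```

```bash
python3 push.py
```

```text
(array([-19.6,  12.2,  55.8]), np.float64(57.1), np.float64(-12.3)) [-0.5  0.6 -0.5]
```

{"fn": "send_rows", "kwargs": {"rows": [[[-0.3, 0.2, -0.5, 0, 0, 0], [-0.6, 0.4, -2.5, 0, 0, 0], [-1, 0.6, -5.5, 0, 0, 0], [-1.1, 0.6, -8.5, 0, 0, 0], [-3.3, -1.4, -13, 0, 0, 0], [-3.3, -1.4, -13, 0, 0, 0], [-3.3, -1.4, -13, 0, 0, 0]]]}}

```text
clock: 21.3
eef_pos: [398.1, 142.7, 250.2]
tool_rot: [-1.574, -0.002, -2.543]
force: [0.1, 0.1, -0.2]
width: 0.0
gripper_force: 0.0
```

```bash
python3 valve.py w12; python3 rot.py w11 w12; python3 rot.py w3 w12; python3 rot.py w8 w12
python3 - <<'E'
from h import *
i=dict(np.load('pics/w12.npz'))
hsv=cv2.cvtColor(i['pixels'],cv2.COLOR_RGB2HSV);m=cv2.inRange(hsv,(12,90,80),(32,255,255))
for y in range(152,182):print(y,''.join('B' if m[y,x] else ('#' if hsv[y,x,2]<60 else ('+' if hsv[y,x,2]<150 else ('o' if hsv[y,x,1]>25 else '.'))) for x in range(385,460)))
for phi in(176,180,184):
  print(phi,[proj(i,np.array([503.3,-54.7,180])+Ro.from_euler('z',-.08).apply([0,-r*np.sin(np.radians(phi)),r*np.cos(np.radians(phi))])).round(1).tolist() for r in(52,64,80)])
E
```

```text
[(46, [409.9, 167.4], (np.float64(63.9), np.float64(176.0))), (611, [361.5, 231.6], (np.float64(73.6), np.float64(-90.8)))] 21.3
w12 (np.float64(0.965), 1.25)
w12 (np.float64(0.695), 11.25)
w12 (np.float64(0.75), 7.75)
152 ....++++++++++++++++++++++++++++++++++++++++++++++++++++ooooooooooooooooooo
153 .......+++++++++++++++++++++++++++++++++++++++++++++++ooooooooo+ooooooooooo
154 ..........++++++++++++++++++++++++++++++++++++++++++++ooooo+ooooooo+ooooooo
155 ............+++++++++++++++++++++++++++++++++++++++ooooooo+ooooooo+oooooooo
156 ..............+++++++++++++++++++++++++++++++++++ooooooo+ooo+oo+o+oooo+oooo
157 ..............++++++++++++++++++++++++++++++++++oooooo+oooo+oo+++o+++ooooo+
158 .............++++++++++++++++++++++++++++++++oooooooooooooo++ooooooo+o+oo+o
159 ............+++++++++++++++++++++++++++++++++oooooooo+oo+ooooooo+ooo+oooooo
160 ...........++++++++++++++++++++++++++++++++++oooooooooo+oooo+o++oooo+oo+o+o
161 ...........+++++++++++++++++++++++++++++++++++oooooo+ooooooo++++oooooooooo+
162 ............+++++++++++++++++++++++++++++++++oooooooooo+o+ooooo+ooooooooo+o
1
[... 977 characters left out ...]
..................++++++++++++++++++#######+......+.ooooooooo
176 ....................................+++++++++++...++####++.........oooooooo
177 ............................................o.o.....++++...............oooo
178 ..........................................................................o
179 .........................................o+...o...............+............
180 ................................................o..........................
181 ................................................o..........................
176 [[399.6, 169.5], [411.2, 168.9], [426.7, 168.2]]
180 [[400.6, 172.2], [412.6, 172.2], [428.6, 172.2]]
184 [[401.3, 174.9], [413.6, 175.5], [430.1, 176.4]]
```

```bash
python3 -c "
from cell import ctrl
print(ctrl.finish_job())"
```

```text
the job is handed in; nothing more can be done
None
```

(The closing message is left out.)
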